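# Set the slab roller's spacers and switch its drive on by key

## Task

Set up the slab roller: the red-ended cradle on its bed already holds one spacer plate; lay on it the spare plate or plates that bring the stack flush with the tops of the red end walls. Then take the yellow key from the rack, push it fully home in the drive unit's lock, turn it clockwise as far as it goes and leave it there. Leave the other two keys in the rack and do not knock the pots or the jar about.

Things in the scene. Friction and masses are not known exactly. Their poses are not given: they have to be found in the camera images.
- bed: slab roller bed, fixed: a wooden board 250 (x) x 190 (y) mm, its top face 10 mm above the table; origin at the centre of its underside on the table, z up. Four spacers lie on it, their long sides along the bed's x, centred at x = +/-60, y = +/-48 mm. A parked steel roller between blue cheeks stands across it at x = 125 to 180 mm, 80 mm tall. It can stand on the robot's left or right.
- cradle_flush (a point): centre of the spacer cradle, at the level of the tops of its two red end walls, 54 mm above the bed's top face; axes as the bed's (the cradle lies at bed x = -60, y = +48 mm). The end walls (6 mm thick) stand 95 mm apart along x; four steel corner guides 44 mm tall, 13 mm long along x, leave 45 mm across y. Between the guides the long sides are open for 70 mm. One spacer lies in the cradle at the start; any of the four.
- spacer12: white plastic spacer plate, 90 (x) x 40 (y) x 12 mm thick, loose, about 68 g; origin at the centre of its underside, z up
- spacer12_top (a point): centre of the top face of the white 12 mm spacer
- spacer18: green plastic spacer plate, 90 (x) x 40 (y) x 18 mm thick, loose, about 92 g; origin at the centre of its underside, z up
- spacer18_top (a point): centre of the top face of the green 18 mm spacer
- spacer24: blue plastic spacer plate, 90 (x) x 40 (y) x 24 mm thick, loose, about 116 g; origin at the centre of its underside, z up
- spacer24_top (a point): centre of the top face of the blue 24 mm spacer
- spacer30: orange plastic spacer plate, 90 (x) x 40 (y) x 30 mm thick, loose, about 140 g; origin at the centre of its underside, z up
- spacer30_top (a point): centre of the top face of the orange 30 mm spacer
- drive: drive unit, fixed: grey box 130 (x) x 170 (y) x 50 mm tall, origin at the centre of its underside on the table, z up. On its top, centred, stands the key switch: a turning lock cylinder (84 mm across) inside a fixed yellow guard ring (104 mm across), both 36 mm tall. A red dot on the box marks off, a green dot on.
- lock_mouth (a point): centre of the key slot, on the lock cylinder's top face, 86 mm above the table; turns with the cylinder. Its x axis runs along the slot, z up. The slot is 22.5 (along x) x 10.5 mm, goes right through (36 mm deep), and its edge has a 2 mm chamfer.
- lock (a joint): angle of the lock cylinder, rad: 0 with the slot along the drive unit's x axis, growing as it turns clockwise seen from above, to a hard stop at 1.4 (on). It starts between 0 and 0.3, turns against a friction of 0.08 N m and stays where it is left.
- rack: wooden key rack, fixed: block 205 (x) x 50 (y) x 36 mm tall, origin at the centre of its underside, with three loose-fitting through holes (27 x 21 mm) at x = -67, 0 and 67 mm; a key stands in each, resting on its collar, bow along the rack's x; which key is where varies
- key_yellow: the drive unit's key, yellow bow, 84 mm long, about 90 g, standing blade down; origin at the tip of the blade, z up through the bow. Blade 20 (x) x 8 (y) mm, 32 mm long (z 0 to 32), its last 2 mm slimmer; collar 34 mm across at z 32 to 38; flat bow 44 (x) x 12 (y) mm at z 38 to 84. It fits the slot either way round.
- key_yellow_collar (a point): centre of the underside of the yellow key's collar, which rests on the lock cylinder when the key is fully home
- key_red: another machine's key with a red bow and a round shank; same sizes and origin as the yellow one; leave it in the rack
- key_blue: another machine's key with a blue bow and a round shank; same sizes and origin as the yellow one; leave it in the rack
- vase: bare clay vase, 150 mm tall, up to 68 mm wide; loose bystander, origin at the centre of its underside
- bowl: pale green bowl, 90 mm across, 45 mm tall; loose bystander, origin at the centre of its underside
- cup: bare clay cup, 68 mm across, 70 mm tall; loose bystander, origin at the centre of its underside
- mug: green mug with a side handle, 72 mm across, 80 mm tall; loose bystander, origin at the centre of its underside
- glaze: white glaze jar with a blue cap, 64 mm across, 130 mm tall; loose bystander, origin at the centre of its underside
There are look-alikes about, which are no part of the job. Leave any purple or turquoise look-alike of the spacer30 alone.

How it is judged:
By the outcome, as a careful person would: the job done as asked, in the order asked, and still so for the second after the job is handed in, with the robot touching nothing.
It also fails if it takes over 72 s, if anything falls off the work surface, if the arm or the gripper's body presses on something with over 40 N, if the wrist force passes 120 N, or if a joint passes its speed limit or range.

## Robot

A 6-joint arm with a two-finger parallel gripper is mounted at the origin on the work surface. World frame = base frame: x ahead of the robot, y to its left, z up, the work surface at z = 0. Lengths are in m, angles in rad, forces in N, time in s.
With the tool pointing down it reaches from about 0.375 to 0.975 m from the base axis. Payload 3.8 kg.
Tool frame: the origin (TCP) lies on the centre line of the jaws, within the pads' length; the fingertips stand 8 mm ahead of it and the grasp point (between the pads) lies 11 mm behind it; z points along the fingers, y is the direction in which the jaws open and shut (so a half turn about z gives the same grasp; the last joint's range is limited). The gripper opens to 85 mm and grips with 20 to 120 N. Pads are 22 mm wide; open, the fingers measure 114 mm over their backs; the gripper's body (76 mm by 85 mm) begins 54 mm behind the grasp point. The pads swing forward as they close: fully open they stand 13 mm farther back than shut.
Start: joints at [-1.31, 0.264, 1.604, -0, 1.274, -0.037], TCP at [0.198, -0.645, 0.239] pointing down, gripper open.
Joint ranges: [-2.63, 2.63], [-0.94, 2.18], [0.31, 2.57], [-1.31, 4.45], [0, 2.66], [-2.55, 2.55]. Speed limits (rad/s): [2.57, 2.57, 3.14, 3.14, 3.14, 3.14].

## Interface

Orientations are given as a rotation vector (axis times angle).
In Python, from workcell import * gives the robot as it stands.
- The arm moves only by the tool play_rows, never from a script. Its arguments are lists of equal length, an entry for each row: "slide": the shift along the tool's x, y, z in cm, a list of three; "delta_rot": the turn, a rotation vector about the tool's x, y, z in rad, a list of three. In form: {"slide": [[x, y, z], ...], "delta_rot": [[wx, wy, wz], ...]}. A call has 1 to 12 rows; each row is the pose to reach, as a shift and turn from the pose measured when the call began, along the tool's axes at that moment; what a row does not reach only later rows make up. A row lasts 1/12 s, in which the tool goes at most 41.7 mm and 7.16 degrees, less where a joint would pass 70% of its speed; a pose out of reach is approached as far as the arm can. A call with a gripper value outside its range is refused whole. "hand" is the opening, from 0 (shut) to 1 (fully open), set as the call begins (left out, the last holds). The fingers move at their own pace and stop on an object; "force" is the grip in N (left out, the last holds). Time passes only in rows, so rows that repeat a pose let the fingers close. It gives the time, the measured TCP pose, the force and the opening at its end, in the units of the state.
- read_state(): the state, without advancing time (a new reading comes with each control period).
- read_camera(name): name is "scene" or "top" or "wrist"; returns a dict with "image" (400x640x3 uint8, red, green, blue), "depth" (400x640 float32, m along the optical axis (not along the pixel's ray), 0 where there is no reading), "fovy" (degrees; the focal length in pixels is half the picture's height over the tangent of half this angle, whatever the lens; pixels are square), "cx", "cy" (the principal point, pixels), "world_from_camera" (4x4, takes a point from camera to world coordinates); the wrist camera has in their place "hand_eye" (4x4, takes a point from camera to tool coordinates, whose origin is the TCP and whose axes are the flange's). Camera axes: x right, y up, looking along -z (the intrinsics and any distortion apply to the point x, -y, -z); pixel columns grow to the right and rows downward; lengths in m; the calibration is good to about 2 mm. A picture is of the moment at which its call begins: read the wrist's pose just before it.
- finish_job(): hands the job in, once; it reports no verdict.
Trained networks look in a picture, given as the dict that the camera call returned (one of the last four; its "shot" number tells which), for a name from the list of things; names that differ only in an ending like _2 or _b are one class to them, and where a whole thing is asked for, a point or a joint stands for the part that bears it (a point fixed in the world has none). Each returns a list of dicts, best first, with "conf" (0 to 1); they miss things now and then, are a little off and sometimes report something else, mostly with a low value. They report only what shows in the picture. A call takes as long as a camera call. They do not tell look-alikes from the thing itself.
- spot_in(target, picture): "bbox" ([centre column, centre row, width, height] in pixels, round what is visible of it).
- landmark_of(target, picture): "at" ([column, row] in pixels: a listed point, or the origin of a listed thing).
The state is a dict: "time": time; "q": joint angles; "joint_vel": joint speeds; "joint_torque": joint torques, N m; "tool_pos": TCP position; "tcp_rot": TCP orientation; "wrist_force": force on the tool from outside, world axes, zero at the start; "torque": the same for the moment, N m; "width": opening from 0.0 (shut) to 1.0 (fully open).
Only numpy, scipy, OpenCV 4.12 (cv2) and the standard library are available. Lean on these libraries where they do the work, as an engineer would, in place of code of your own. Each camera call takes 0.05 s, during which the arm holds its last target.

## Working session

There is one attempt and no reset: what is moved stays moved. The work goes in short steps, Python scripts to look and compute and a tool call to move; the robot and the scene stay as the last step left them, time stands still between calls to the robot, and variables do not carry over. Pictures are saved under pics/ and viewed, and the job is handed in when it is done.

Besides the shell and the picture viewer there is one more tool, called as a command line: name --argument value ..., lists and objects as JSON in quotes. play_rows: Moves the arm, as the interface text tells. Its arguments: {"type":"object","properties":{"slide":{"type":"array"},"delta_rot":{"type":"array"},"hand":{"type":"number"},"force":{"type":"number"}},"required":["slide","delta_rot"]}

```bash
ls; mkdir -p pics; python3 - <<'E'
from workcell import *
import cv2, numpy as np, pickle
s=read_state(); print(s)
for n in ("scene","top","wrist"):
    p=read_camera(n); 
    cv2.imwrite(f"pics/{n}0.png",cv2.cvtColor(p["image"],cv2.COLOR_RGB2BGR))
    pickle.dump(p,open(f"{n}0.pkl","wb"))
    print(n,[ (k,v) for k,v in p.items() if k not in("image","depth")])
E
```

```text
pics
{'time': 0.0, 'q': array([-1.30989113e+00,  2.64769870e-01,  1.60541237e+00,  2.84519886e-08,
        1.27373019e+00, -3.69018178e-02]), 'joint_vel': array([ 0.00014951, -0.00113603, -0.00072205,  0.0008436 , -0.00120939,
        0.00086428]), 'joint_torque': array([-3.27013840e-04, -5.15117562e+01, -3.67313647e+01, -2.79824790e-04,
        1.27869731e-02, -1.98412636e-05]), 'tool_pos': array([ 0.19786679, -0.64457057,  0.23793005]), 'tcp_rot': array([-3.10454910e+00, -4.65725400e-01,  4.06929047e-04]), 'wrist_force': array([-0.13571343,  0.63278983,  0.1119943 ]), 'torque': array([-0.02683537,  0.01936363, -0.00980509]), 'width': 0.9962842801602584}
scene [('fovy', 57.09716633351472), ('cx', 321.6807191327188), ('cy', 195.57482598699605), ('world_from_camera', array([[-0.82486161, -0.40233424,  0.39715297,  0.9215162 ],
       [ 0.56512101, -0.56749744,  0.59881959,  0.5356144 ],
       [-0.01554234,  0.71838278,  0.69547438,  0.70127402],
       [ 0.        ,  0.        ,  0.        ,  1.        ]])), ('shot', 1)]
top [('fovy', 57.59327253712014), ('cx', 316.3733799608509), ('cy', 192.37891542497528), ('world_from_camera', array([[-0.01423783,  0.98298245, -0.18314691,  0.34482121],
       [-0.99987215, -0.01532966, -0.00454703, -0.01536684],
       [-0.00727723,  0.18305876,  0.98307504,  1.17742724],
       [ 0.        ,  0.        ,  0.        ,  1.        ]])), ('shot', 2)]
wrist [('fovy', 61.002803930445), ('cx', 321.10169453570137), ('cy', 203.72658367117342), ('hand_eye', array([[ 8.14811663e-05,  9.60386711e-01,  2.78670699e-01,
         6.94315910e-02],
       [ 9.99999991e-01, -1.08534867e-04,  8.16529258e-05,
         6.70010671e-04],
       [ 1.08663872e-04,  2.78670690e-01, -9.60386711e-01,
        -1.34668811e-01],
       [ 0.00000000e+00,  0.00000000e+00,  0.00000000e+00,
         1.00000000e+00]])), ('shot', 3)]
```

View pics/top0.png

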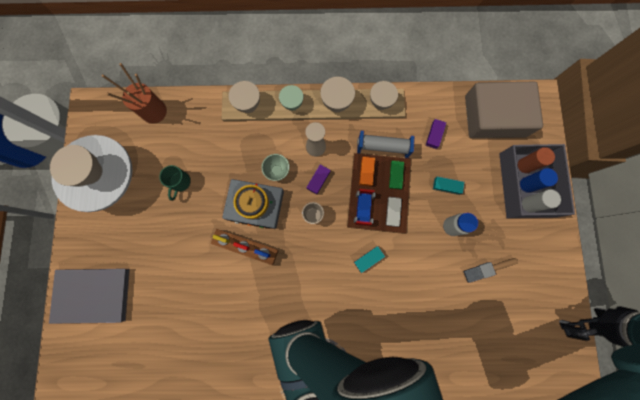

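View pics/scene0.png

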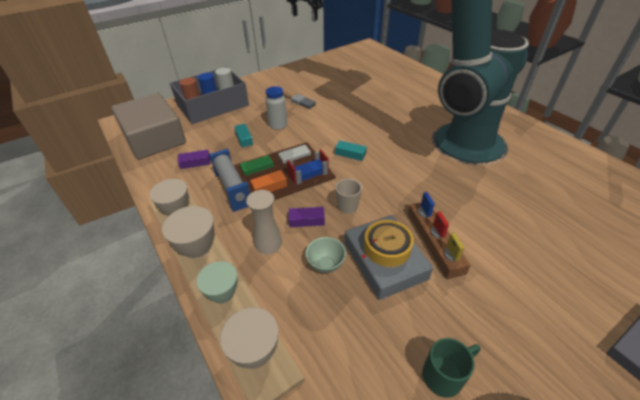

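View pics/wrist0.png

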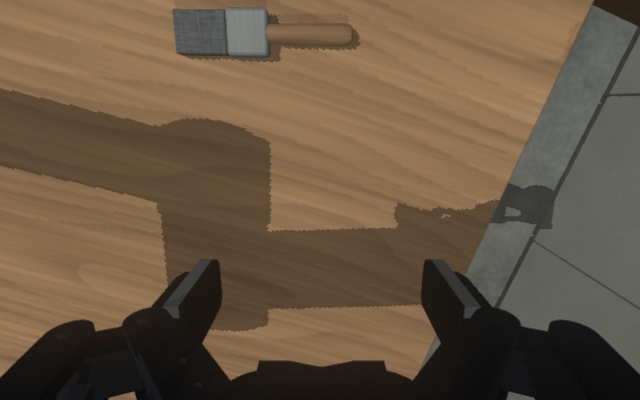

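Top view: the cradle at about (364,208) holds the blue 24 plate. Orange is at (367,172), green at (396,175) and white at (393,211). The keys in the rack run yellow, red, blue from left to right. Stack: 24 + 30 = 54, so the orange plate alone brings it flush. Next I'll measure.

```bash
cat > h.py <<'E'
import numpy as np, cv2, pickle
from scipy.spatial.transform import Rotation as R
def wfc(p,s=None):
    if "world_from_camera" in p: return p["world_from_camera"]
    T=np.eye(4);T[:3,:3]=R.from_rotvec(s["tcp_rot"]).as_matrix();T[:3,3]=s["tool_pos"]
    return T@p["hand_eye"]
def foc(p): return 200/np.tan(np.radians(p["fovy"])/2)
def ray(p,uv,T):
    f=foc(p);d=np.array([(uv[0]-p["cx"])/f,-(uv[1]-p["cy"])/f,-1.]);return T[:3,3],T[:3,:3]@d
def onz(p,uv,z,T):
    o,d=ray(p,uv,T);return o+d*(z-o[2])/d[2]
def dep(p,uv,T):
    o,d=ray(p,uv,T);z=p["depth"][int(round(uv[1])),int(round(uv[0]))];return o+d*z
def cloud(p,T):
    f=foc(p);v,u=np.mgrid[0:400,0:640];D=p["depth"]
    P=np.stack([(u-p["cx"])/f*D,-(v-p["cy"])/f*D,-D],-1)
    return P@T[:3,:3].T+T[:3,3]
def proj(p,X,T):
    c=T[:3,:3].T@(np.asarray(X)-T[:3,3]);f=foc(p)
    return np.array([p["cx"]+f*c[0]/-c[2],p["cy"]-f*c[1]/-c[2]])
E
python3 - <<'E'
from workcell import *
from h import *
tops={"bed":0,"cradle_flush":.064,"spacer12_top":.022,"spacer18_top":.028,"spacer24_top":.034,"spacer30_top":.040,"drive":0,"lock_mouth":.086,"rack":0,"key_yellow":.004,"key_yellow_collar":.036,"vase":0,"bowl":0,"cup":0,"mug":0,"glaze":0}
for n in ("top","scene"):
    p=read_camera(n);T=wfc(p)
    for t,z in tops.items():
        L=landmark_of(t,p)
        for l in L[:2]: print(n,t,np.round(l["at"],1),round(l["conf"],2),np.round(onz(p,l["at"],z,T),4),np.round(dep(p,l["at"],T),4))
    im=cv2.cvtColor(p["image"],cv2.COLOR_RGB2BGR)
    c=im[120:280,200:480] if n=="top" else im[130:300,200:480]
    cv2.imwrite(f"pics/{n}_crop.png",cv2.resize(c,None,fx=2.8,fy=2.8,interpolation=cv2.INTER_CUBIC))
E
```

```text
top bed [381. 195.] 0.75 [ 0.5521 -0.2219  0.    ] [ 0.5503 -0.2201  0.0106]
top bed [364.5 171.6] 0.17 [ 0.6319 -0.1709  0.    ] [ 0.6214 -0.1651  0.0434]
top cradle_flush [364.6 206.1] 0.8 [ 0.5068 -0.1585  0.064 ] [ 0.5113 -0.1625  0.0334]
top cradle_flush [453.4 224.9] 0.67 [ 0.4447 -0.4271  0.064 ] [ 0.442  -0.416   0.0942]
top spacer12_top [393.6 209.9] 0.83 [ 0.4993 -0.256   0.022 ] [ 0.4991 -0.2558  0.0233]
top spacer18_top [398.7 174.3] 0.72 [ 0.6143 -0.2774  0.028 ] [ 0.6139 -0.277   0.0299]
top spacer18_top [362.7 206.8] 0.27 [ 0.5099 -0.157   0.028 ] [ 0.509  -0.1562  0.0343]
top spacer24_top [363.2 208.2] 0.78 [ 0.5046 -0.1577  0.034 ] [ 0.5044 -0.1575  0.0353]
top spacer30_top [450.3 186.4] 0.93 [ 0.5694 -0.4364  0.04  ] [ 0.5715 -0.4403  0.0293]
top spacer30_top [319.  177.5] 0.91 [ 0.6051 -0.0192  0.04  ] [ 0.6076 -0.0192  0.0289]
top drive [256.2 203.6] 0.91 [0.5299 0.1878 0.    ] [0.5171 0.1738 0.081 ]
top drive [393.2 176. ] 0.21 [ 0.6154 -0.2653  0.    ] [ 0.6087 -0.2592  0.029 ]
top lock_mouth [249.6 203.2] 0.6 [0.5179 0.193  0.086 ] [0.523  0.1992 0.0539]
top ra
[... 2277 characters left out ...]
llar [453.7 256.1] 0.77 [0.4123 0.29   0.036 ] [0.4263 0.2968 0.0543]
scene vase [266.8 243.1] 0.6 [ 0.7235 -0.0085  0.    ] [0.7345 0.0218 0.039 ]
scene vase [294.2 155.5] 0.36 [ 0.4897 -0.2646  0.    ] [ 0.5038 -0.2384  0.023 ]
scene bowl [326.2 264.8] 0.96 [0.6417 0.1263 0.    ] [0.6432 0.1285 0.0037]
scene bowl [448.6 266.5] 0.66 [0.4167 0.2898 0.    ] [0.4427 0.3025 0.0361]
scene cup [347.1 208.7] 0.94 [ 0.4944  0.0118 -0.    ] [0.5058 0.0257 0.0187]
scene mug [441.8 376.8] 0.69 [0.6101 0.4463 0.    ] [0.6437 0.4559 0.0756]
scene glaze [276.9 123.1] 0.86 [ 0.4438 -0.4548  0.    ] [ 0.4631 -0.4149  0.0283]
scene glaze [307.5 157.5] 0.49 [ 0.4615 -0.2323  0.    ] [ 0.4686 -0.2204  0.0109]
```

```bash
cat >> h.py <<'E'
def goal(pos,yaw,s):
    """tool down, tool x axis in world at heading yaw; returns slide cm, delta_rot"""
    c,sn=np.cos(yaw),np.sin(yaw)
    G=np.array([[c,sn,0],[sn,-c,0],[0,0,-1.]])
    M=R.from_rotvec(s["tcp_rot"]).as_matrix()
    return np.round(M.T@(np.asarray(pos)-s["tool_pos"])*100,2), np.round(R.from_matrix(M.T@G).as_rotvec(),3)
def yaw(s): 
    M=R.from_rotvec(s["tcp_rot"]).as_matrix(); return np.arctan2(M[1,0],M[0,0])
E
python3 - <<'E'
from workcell import *
from h import *
s=read_state();print(R.from_rotvec(s["tcp_rot"]).as_matrix().round(3),yaw(s))
for w in (-0.13,):
  for f in (0,np.pi): print(goal([.53,-.205,.27],w+f,s))
E
```

```text
[[ 0.956  0.293  0.   ]
 [ 0.293 -0.956  0.   ]
 [ 0.    -0.    -1.   ]] 0.29776632058659297
(array([ 44.65, -32.35,  -3.07]), array([-0.   , -0.   ,  0.428]))
(array([ 44.65, -32.35,  -3.07]), array([ 0.   , -0.   , -2.714]))
```

View pics/top_crop.png

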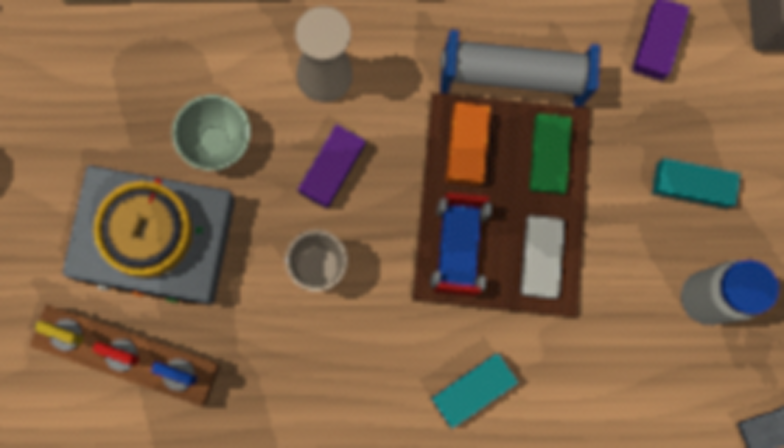

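View pics/scene_crop.png

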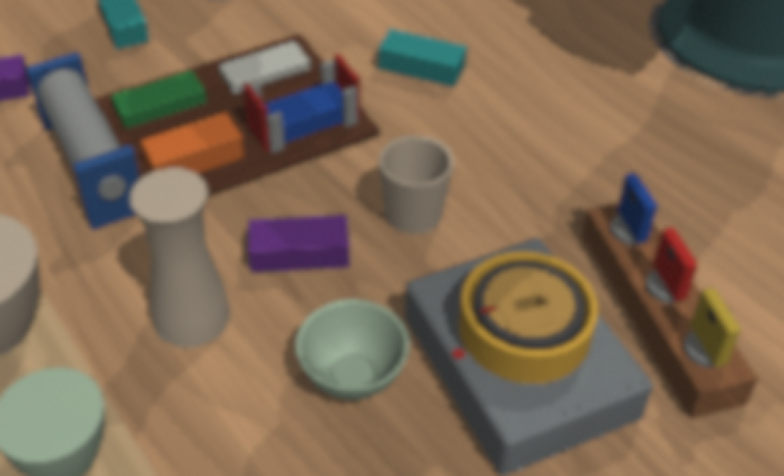

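The crops show blue in the cradle with orange lying free beside it, and the roller, vase and cup all clear of the grasp. The slot in the lock and the yellow key at the left end of the rack are both visible. I'm moving over the bed.

play_rows --slide '[[4,-3,-2],[8,-6,-3],[12,-8.5,-3],[16,-11.5,-3],[20,-14.5,-3],[24,-17.5,-3],[28,-20.5,-3],[32,-23.5,-3],[36,-26.5,-3],[40,-29.5,-3],[44.6,-32.3,-3],[44.6,-32.3,-3]]' --delta_rot '[[0,0,0.05],[0,0,0.1],[0,0,0.15],[0,0,0.2],[0,0,0.25],[0,0,0.3],[0,0,0.35],[0,0,0.4],[0,0,0.428],[0,0,0.428],[0,0,0.428],[0,0,0.428]]'

```text
time: 2.85
tool_pos: [0.4965, -0.247, 0.2697]
tcp_rot: [3.134, -0.204, 0.001]
wrist_force: [1.3, -0.7, 0.4]
width: 1.005
```

```bash
cat > look.py <<'E'
from workcell import *
from h import *
import sys
n=sys.argv[1]
s=read_state();p=read_camera("wrist");T=wfc(p,s)
print(s["time"],s["tool_pos"].round(4),round(yaw(s),4),np.abs(s["joint_vel"]).max().round(4),s["width"].__round__(3),s["wrist_force"].round(1))
pickle.dump((s,p),open(n+".pkl","wb"))
cv2.imwrite(f"pics/{n}.png",cv2.cvtColor(p["image"],cv2.COLOR_RGB2BGR))
for t in sys.argv[2:]:
    t,_,z=t.partition("=")
    for l in landmark_of(t,p)[:2]:
        print(t,np.round(l["at"],1),round(l["conf"],2),np.round(dep(p,l["at"],T),4),np.round(onz(p,l["at"],float(z),T),4) if z else "")
E
python3 look.py w1 spacer30_top=.04 spacer24_top=.034 spacer12_top=.022 spacer18_top=.028 cradle_flush=.064
```

```text
2.85 [ 0.4965 -0.247   0.2697] -0.1303 0.9019 1.005 [ 1.3 -0.7  0.4]
spacer30_top [275.7 296.6] 0.94 [ 0.3467 -0.1718  0.0314] [ 0.3518 -0.1738  0.04  ]
spacer30_top [493.1  70.9] 0.82 [ 0.5765 -0.4379  0.0296] [ 0.5762 -0.4329  0.04  ]
spacer24_top [237.  168.4] 0.77 [ 0.5113 -0.1564  0.0329] [ 0.5115 -0.1567  0.034 ]
spacer24_top [326.9 166.2] 0.57 [ 0.4991 -0.2553  0.0232] [ 0.501  -0.2553  0.034 ]
spacer12_top [326.  169.1] 0.94 [ 0.4958 -0.2538  0.022 ] [ 0.4958 -0.2538  0.022 ]
spacer18_top [324.8  51.8] 0.87 [ 0.6172 -0.2679  0.0284] [ 0.6173 -0.2679  0.028 ]
cradle_flush [234.7 174. ] 0.59 [ 0.5058 -0.1533  0.0352] [ 0.5105 -0.1614  0.064 ]
cradle_flush [328.9 166. ] 0.49 [ 0.499  -0.2575  0.023 ] [ 0.5062 -0.2575  0.064 ]
```

View pics/w1.png

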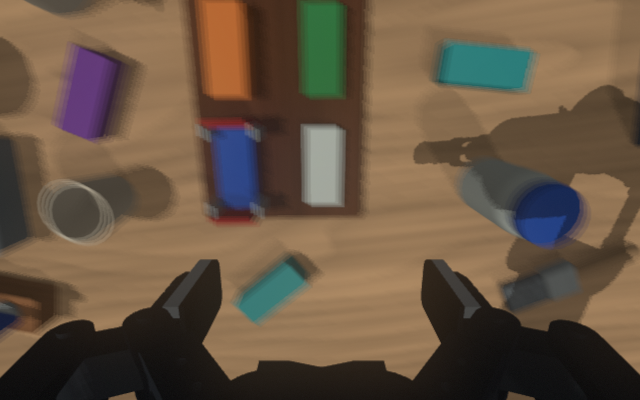

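The picture is blurred because the arm was still moving. The bed is aligned with the view. I'll centre over the orange plate and cradle and settle.

```bash
python3 -c "
from workcell import *
from h import *
s=read_state();print(goal([.535,-.17,.24],-.13,s))"
```

```text
(array([ 2.92, -8.4 ,  2.92]), array([ 0.001,  0.   , -0.001]))
```

play_rows --slide '[[1,-3,1],[2,-6,2],[2.9,-8.4,2.9],[2.9,-8.4,2.9],[2.9,-8.4,2.9],[2.9,-8.4,2.9],[2.9,-8.4,2.9]]' --delta_rot '[[0,0,0],[0,0,0],[0,0,0],[0,0,0],[0,0,0],[0,0,0],[0,0,0]]'

```text
time: 3.73
tool_pos: [0.5344, -0.1718, 0.2408]
tcp_rot: [3.133, -0.208, 0.0]
wrist_force: [-0.2, -0.5, -0.2]
width: 1.002
```

```bash
python3 look.py w2 spacer30_top=.04 spacer24_top=.034
```

```text
3.7333 [ 0.5344 -0.1718  0.2408] -0.1327 0.003 1.002 [-0.2 -0.5 -0.2]
spacer30_top [311.1  80.9] 0.84 [ 0.6263 -0.1761  0.0393] [ 0.6263 -0.1761  0.04  ]
spacer30_top [338.7 328.5] 0.83 [ 0.3489 -0.1696  0.0303] [ 0.3561 -0.1699  0.04  ]
spacer24_top [307.6 201.5] 0.68 [ 0.5097 -0.1557  0.0344] [ 0.5096 -0.1557  0.034 ]
```

View pics/w2.png

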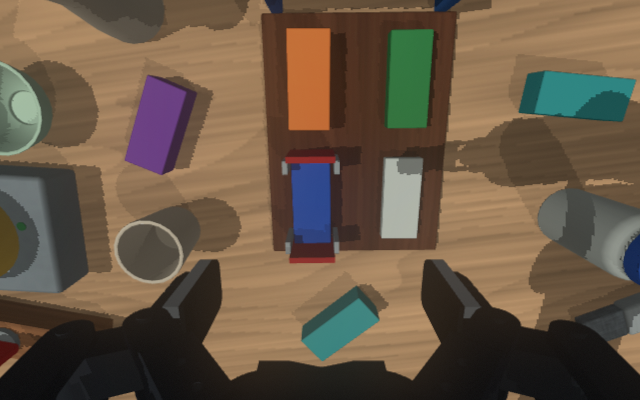

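The view is clear: orange at (308,79), and blue in the cradle at (312,202) between red walls at rows 160 and 257. I'll fit rectangles from the colour and depth.

```bash
cat > rects.py <<'E'
from h import *
import sys
s,p=pickle.load(open(sys.argv[1]+".pkl","rb"));T=wfc(p,s);C=cloud(p,T)
H=cv2.cvtColor(p["image"],cv2.COLOR_RGB2HSV)
def m(lo,hi,z0,z1,box=(225,0,470,300)):
    k=cv2.inRange(H,lo,hi)>0; k&=(C[...,2]>z0)&(C[...,2]<z1)
    b=np.zeros_like(k);b[box[1]:box[3],box[0]:box[2]]=1;k&=b
    n,l,st,_=cv2.connectedComponentsWithStats(k.astype(np.uint8))
    return [l==i for i in np.argsort(-st[:,4]) if i and st[i,4]>60]
for nm,lo,hi,z0,z1 in (("orange",(5,120,60),(20,255,255),.034,.048),("blue",(105,100,40),(130,255,255),.028,.042),("green",(45,80,30),(80,255,255),.022,.036),("white",(0,0,110),(180,50,255),.015,.03),("red",(0,130,40),(4,255,255),.057,.075),("red",(170,130,40),(180,255,255),.057,.075)):
    for k in m(lo,hi,z0,z1)[:2]:
        X=C[k]; z=np.median(X[:,2])
        # contour pixels onto plane z median
        r=cv2.minAreaRect((X[:,:2]*1e4).astype(np.float32))
        print(nm,k.sum(),"z",z.round(4),"mean",X[:,:2].mean(0).round(4),"rect",np.round(np.array(r[0])/1e4,4),np.round(np.array(r[1])/10,1),round(r[2],2))
E
python3 rects.py w2
```

```text
orange 4352 z 0.0399 mean [ 0.6287 -0.1742] rect [ 0.6271 -0.174 ] [40.  88.9] 82.3
blue 2980 z 0.034 mean [ 0.5077 -0.1595] rect [ 0.5062 -0.159 ] [39.5 87.1] 82.86
blue 61 z 0.0348 mean [ 0.6757 -0.3067] rect [ 0.6756 -0.3074] [9.  2.8] 60.4
green 4142 z 0.028 mean [ 0.6173 -0.2698] rect [ 0.6156 -0.2702] [40.1 89.6] 83.08
white 2935 z 0.022 mean [ 0.4968 -0.255 ] rect [ 0.4953 -0.2555] [39.7 89.9] 82.55
red 361 z 0.064 mean [ 0.5578 -0.1667] rect [ 0.5578 -0.1664] [45.2  6.1] 82.15
red 293 z 0.0641 mean [ 0.4578 -0.153 ] rect [ 0.4576 -0.1537] [44.3  6.5] 82.59
```

```bash
python3 -c "
from workcell import *
from h import *
s=read_state();print(s['tool_pos'],goal([.627,-.174,.022],-.131,s))"
```

```text
[ 0.53457959 -0.17127576  0.24076792] (array([ 9.19, -0.97, 21.88]), array([ 0.001, -0.   , -0.001]))
```

play_rows --slide '[[3,-0.3,3],[6,-0.7,6],[9.2,-1,9],[9.2,-1,12],[9.2,-1,14.5],[9.2,-1,17],[9.2,-1,19],[9.2,-1,20.5],[9.2,-1,21.5],[9.2,-1,21.9],[9.2,-1,21.9],[9.2,-1,21.9]]' --delta_rot '[[0,0,0],[0,0,0],[0,0,0],[0,0,0],[0,0,0],[0,0,0],[0,0,0],[0,0,0],[0,0,0],[0,0,0],[0,0,0],[0,0,0]]'

```text
time: 4.88
tool_pos: [0.6278, -0.1742, 0.0227]
tcp_rot: [3.133, -0.208, 0.003]
wrist_force: [-0.6, -0.1, 0.1]
width: 1.001
```

```bash
python3 look.py w3; python3 -c "
from workcell import *
from h import *
s=read_state();print(s['tool_pos'],goal([.627,-.174,.022],-.131,s))"
```

```text
4.8833 [ 0.6278 -0.1742  0.0227] -0.1327 0.0135 1.001 [-0.6 -0.1  0.1]
[ 0.62829288 -0.17428759  0.02329069] (array([-0.13, -0.01,  0.13]), array([ 0.001, -0.003, -0.002]))
```

View pics/w3.png

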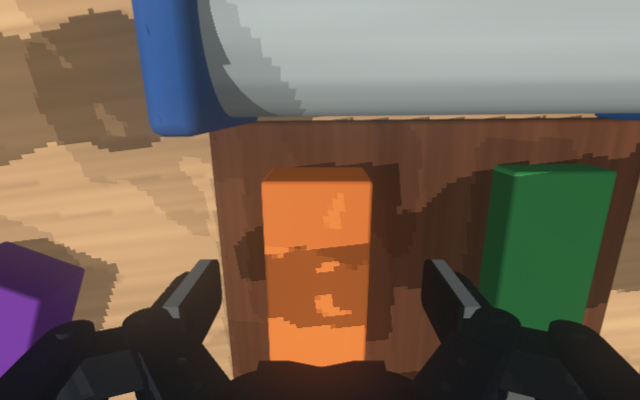

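Orange is centred between the open fingers: its edges are at columns 262 and 372, and the jaws at 220 and 422. Closing.

play_rows --slide '[[0,0,0],[0,0,0],[0,0,0],[0,0,0],[0,0,0],[0,0,0],[0,0,0],[0,0,0]]' --delta_rot '[[0,0,0],[0,0,0],[0,0,0],[0,0,0],[0,0,0],[0,0,0],[0,0,0],[0,0,0]]' --hand 0 --force 60

```text
time: 5.6
tool_pos: [0.6292, -0.1745, 0.0245]
tcp_rot: [3.133, -0.208, 0.007]
wrist_force: [-0.5, 0.4, 6.0]
width: 0.457
```

play_rows --slide '[[0,0,-1],[0,0,-3],[0,0,-6],[0,0,-9],[0,0,-9],[0,0,-9]]' --delta_rot '[[0,0,0],[0,0,0],[0,0,0],[0,0,0],[0,0,0],[0,0,0]]'

```text
time: 6.1
tool_pos: [0.6304, -0.1748, 0.1172]
tcp_rot: [3.132, -0.208, 0.015]
wrist_force: [-0.5, 0.7, -2.6]
width: 0.456
```

```bash
python3 look.py w4; python3 -c "
from workcell import *
from h import *
s=read_state();print(s['tool_pos'],goal([.508,-.16,.10],-.131,s))"
```

```text
6.1 [ 0.6304 -0.1748  0.1172] -0.1325 0.0551 0.456 [-0.5  0.7 -2.6]
[ 0.62876357 -0.17425719  0.1149503 ] (array([-12.17,   0.18,   1.43]), array([ 0.002, -0.005, -0.002]))
```

View pics/w4.png

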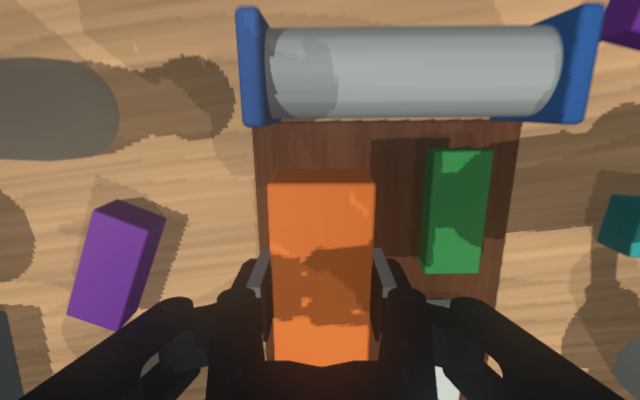

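```bash
cat > held.py <<'E'
from h import *
import sys
for n in sys.argv[1:]:
    s,p=pickle.load(open(n+".pkl","rb"));I=np.eye(4);C=cloud(p,p["hand_eye"])
    H=cv2.cvtColor(p["image"],cv2.COLOR_RGB2HSV)
    k=(cv2.inRange(H,(5,120,60),(20,255,255))>0); k[:,:200]=0;k[:,450:]=0
    q=k.copy();q[300:]=0
    zt=np.median(C[q][:,2]); t=q&(abs(C[...,2]-zt)<.002)
    X=C[t]; hi=np.percentile(X[:,0],99.7)
    e=X[X[:,0]>hi-.02]
    print(n,"top z_tool",zt.round(4),"front x",hi.round(4),X[:,0].max().round(4),"y at front",e[:,1].min().round(4),e[:,1].max().round(4))
    # tilt of top
    A=np.c_[X[:,:2],np.ones(len(X))];print(np.linalg.lstsq(A,X[:,2],rcond=None)[0].round(4))
E
python3 held.py w3 w4
```

```text
w3 top z_tool 0.0123 front x 0.0622 0.0631 y at front -0.0468 0.0573
[0.0016 0.0011 0.0127]
w4 top z_tool -0.0063 front x 0.0435 0.0436 y at front -0.0184 0.0208
[ 0.0165 -0.0057 -0.007 ]
```

```bash
python3 -c "
from workcell import *
from h import *
s=read_state();print(s['tool_pos'],goal([.5094,-.159,.12],-.131,s))"
```

```text
[ 0.62876357 -0.17425719  0.1149503 ] (array([-12.03,   0.07,  -0.57]), array([ 0.002, -0.005, -0.002]))
```

play_rows --slide '[[-2,0,-0.6],[-4.5,0,-0.6],[-7,0,-0.6],[-9.5,0,-0.6],[-11,0.1,-0.6],[-12,0.1,-0.6],[-12,0.1,-0.6],[-12,0.1,-0.6],[-12,0.1,-0.6]]' --delta_rot '[[0,0,0],[0,0,0],[0,0,0],[0,-0.005,0],[0,-0.005,0],[0,-0.005,0],[0,-0.005,0],[0,-0.005,0],[0,-0.005,0]]'

```text
time: 6.9
tool_pos: [0.5104, -0.1595, 0.1201]
tcp_rot: [3.133, -0.208, 0.001]
wrist_force: [0.3, 0.4, -2.2]
width: 0.457
```

```bash
python3 look.py w5; python3 held.py w5; python3 -c "
from workcell import *
from h import *
s=read_state();print(s['tool_pos'],s['tcp_rot'],goal([.5094,-.159,.12],-.131,s))
p=read_camera('scene');im=cv2.cvtColor(p['image'],cv2.COLOR_RGB2BGR)
cv2.imwrite('pics/s5.png',cv2.resize(im[100:230,200:400],None,fx=3.5,fy=3.5,interpolation=cv2.INTER_CUBIC))
"
```

```text
6.9 [ 0.5104 -0.1595  0.1201] -0.1326 0.016 0.457 [ 0.3  0.4 -2.2]
w5 top z_tool 0.1098 front x 0.1344 0.1349 y at front -0.0476 0.0758
[0.0008 0.0012 0.1101]
[ 0.51068723 -0.15961162  0.12027822] [ 3.13279734e+00 -2.07744617e-01  1.44587936e-03] (array([-0.14, -0.04,  0.03]), array([ 0.002, -0.001, -0.001]))
```

View pics/w5.png

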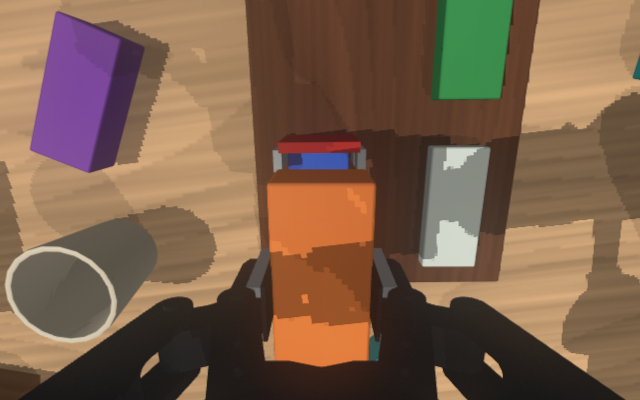

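View pics/s5.png

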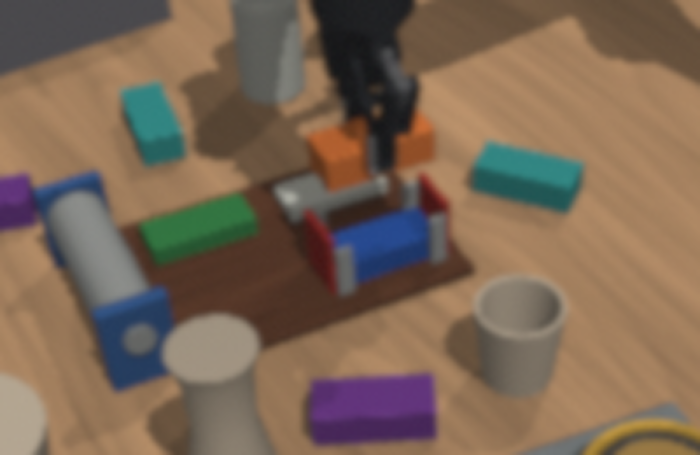

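```bash
cat > held.py <<'E'
from h import *
import sys
n=sys.argv[1]
s,p=pickle.load(open(n+".pkl","rb"));C=cloud(p,p["hand_eye"])
H=cv2.cvtColor(p["image"],cv2.COLOR_RGB2HSV)
o=cv2.inRange(H,(5,170,60),(20,255,255))>0
sub=o&(C[...,2]<.02); sub[300:]=0
X=C[sub]; zt=np.median(X[:,2]); A=np.c_[X[:,:2],np.ones(len(X))]
for _ in range(3):
    c=np.linalg.lstsq(A,X[:,2],rcond=None)[0]; k=abs(A@c-X[:,2])<.0015; A=A[k];X=X[k]
print("plane",c.round(4),"n",len(X),"x max",X[:,0].max().round(4))
e=X[(X[:,0]>.02)]
print("y",e[:,1].min().round(4),e[:,1].max().round(4))
for xx in np.arange(0,.045,.008):
    q=X[abs(X[:,0]-xx)<.003]; 
    if len(q): print(xx.round(3),q[:,1].min().round(4),q[:,1].max().round(4))
r=((cv2.inRange(H,(0,130,40),(4,255,255))>0)|(cv2.inRange(H,(170,130,40),(180,255,255))>0))
T=wfc(p,s);W=C@R.from_rotvec(s["tcp_rot"]).as_matrix().T+s["tool_pos"]
r&=abs(W[...,2]-.064)<.004
Y=C[r];print("red wall top tool: n",len(Y),"mean",Y.mean(0).round(4),"min",Y.min(0).round(4),"max",Y.max(0).round(4),"wz",np.median(W[r][:,2]).round(4))
E
python3 held.py w5;python3 held.py w4|head -8
```

```text
plane [-0.0015  0.0055 -0.0154] n 10798 x max 0.0434
y -0.0186 0.0211
0.0 -0.0183 0.0206
0.008 -0.0182 0.0208
0.016 -0.0185 0.021
0.024 -0.0186 0.0211
0.032 -0.0186 0.0211
0.04 -0.0182 0.0209
red wall top tool: n 927 mean [0.0476 0.0002 0.0562] min [ 0.0444 -0.0229  0.0535] max [0.0506 0.0231 0.0601] wz 0.064
plane [ 0.0147  0.0027 -0.0156] n 10513 x max 0.0435
y -0.0187 0.0213
0.0 -0.0183 0.0206
0.008 -0.0188 0.0208
0.016 -0.0185 0.021
0.024 -0.0187 0.0213
0.032 -0.0186 0.0213
0.04 -0.0187 0.0213held.py:20: RuntimeWarning: Mean of empty slice.
  Y=C[r];print("red wall top tool: n",len(Y),"mean",Y.mean(0).round(4),"min",Y.min(0).round(4),"max",Y.max(0).round(4),"wz",np.median(W[r][:,2]).round(4))
  ret = um.true_divide(
Traceback (most recent call last):
  File "held.py", line 20, in <module>
    Y=C[r];print("red wall top tool: n",len(Y),"mean",Y.mean(0).round(4),"min",Y.min(0).round(4),"max",Y.max(0).round(4),"wz",np.median(W[r][:,2]).round(4))
                                                                               ~~~~~^^^
ValueError: zero-size array to reduction operation minimum which has no identity
```

In the tool frame, the plate front is at x = 43.4 mm and the wall's inner face at 44.4 mm, and y is off by about 1 mm. I'll correct by x −1.4 mm, y −0.8 mm and descend.

play_rows --slide '[[-0.14,-0.08,1],[-0.14,-0.08,2.5],[-0.14,-0.08,3.5],[-0.14,-0.08,4.2],[-0.14,-0.08,4.8],[-0.14,-0.08,5.3],[-0.14,-0.08,5.8],[-0.14,-0.08,6.3],[-0.14,-0.08,6.7],[-0.14,-0.08,6.9],[-0.14,-0.08,6.9]]' --delta_rot '[[0,0,0],[0,0,0],[0,0,0],[0,0,0],[0,0,0],[0,0,0],[0,0,0],[0,0,0],[0,0,0],[0,0,0],[0,0,0]]'

```text
time: 7.92
tool_pos: [0.5092, -0.1587, 0.0509]
tcp_rot: [3.133, -0.208, 0.0]
wrist_force: [0.3, -0.2, -1.6]
width: 0.453
```

```bash
python3 look.py w6; python3 held.py w6
```

```text
7.9167 [ 0.5092 -0.1587  0.0509] -0.1323 0.0094 0.453 [ 0.3 -0.2 -1.6]
plane [-0.0092 -0.0014 -0.0153] n 9985 x max 0.0433
y -0.0187 0.0212
0.0 -0.0183 0.0207
0.008 -0.0187 0.0209
0.016 -0.0186 0.0208
0.024 -0.0187 0.0212
0.032 -0.0186 0.0209
0.04 -0.0184 0.0207
red wall top tool: n 2246 mean [ 0.049   0.0009 -0.0129] min [ 0.0455 -0.0223 -0.0152] max [ 0.0521  0.024  -0.009 ] wz 0.064
```

View pics/w6.png

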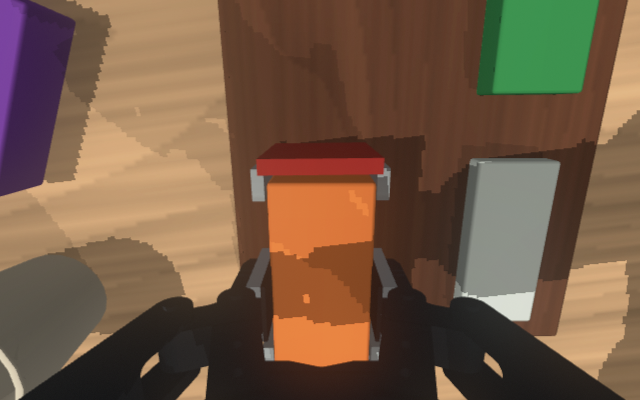

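The plate is between the walls and guides with no contact force. I'll lower the last 2 mm and release.

play_rows --slide '[[0,0,0.1],[0,0,0.2],[0,0,0.22],[0,0,0.22]]' --delta_rot '[[0,0,0],[0,0,0],[0,0,0],[0,0,0]]'

```text
time: 8.3
tool_pos: [0.5095, -0.1588, 0.0492]
tcp_rot: [3.133, -0.208, 0.001]
wrist_force: [-0.3, 0.5, -2.5]
width: 0.457
```

play_rows --slide '[[0,0,0],[0,0,0],[0,0,0],[0,0,0],[0,0,0],[0,0,-1],[0,0,-3],[0,0,-6],[0,0,-9],[0,0,-12],[0,0,-12],[0,0,-12]]' --delta_rot '[[0,0,0],[0,0,0],[0,0,0],[0,0,0],[0,0,0],[0,0,0],[0,0,0],[0,0,0],[0,0,0],[0,0,0],[0,0,0],[0,0,0]]' --hand 0.8

```text
time: 9.3
tool_pos: [0.5115, -0.1593, 0.1727]
tcp_rot: [3.131, -0.207, 0.011]
wrist_force: [0.4, 0.0, 0.7]
width: 0.804
```

```bash
python3 look.py w7; sed -e 's/.034,.048/.05,.08/' rects.py > r2.py; python3 r2.py w7
```

```text
9.3 [ 0.5115 -0.1593  0.1727] -0.1323 0.0594 0.804 [0.4 0.  0.7]
orange 6412 z 0.0639 mean [ 0.5084 -0.16  ] rect [ 0.5058 -0.1597] [45.3 93.6] 82.82
green 5275 z 0.0279 mean [ 0.6077 -0.2674] rect [ 0.6076 -0.2687] [39.8 74.1] 83.21
white 4528 z 0.022 mean [ 0.497  -0.2548] rect [ 0.4953 -0.2554] [39.9 88.4] 82.47
red 567 z 0.064 mean [ 0.5574 -0.166 ] rect [ 0.5573 -0.1661] [45.6  6.2] 83.48
red 356 z 0.064 mean [ 0.4569 -0.1541] rect [ 0.4573 -0.1535] [44.5  6.5] 82.33
```

View pics/w7.png

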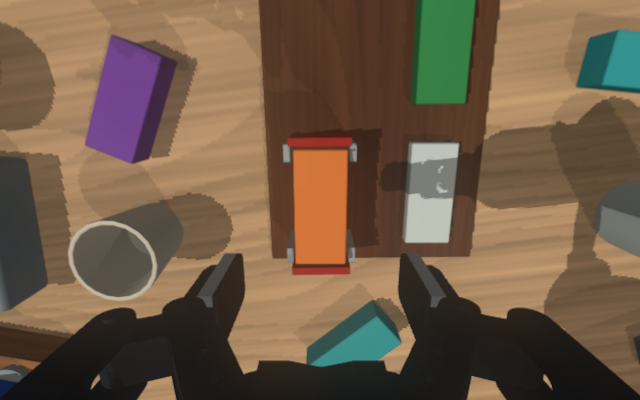

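The plate sits flush: the orange top is at z = 63.9 mm and the walls at 64.0 mm. Next, to the rack and lock.

```bash
python3 -c "
from workcell import *
from h import *
s=read_state();print(s['q'].round(3),yaw(s),s['tool_pos'],goal([.48,.2,.29],0,s))"
```

```text
[-0.347  0.05   1.981 -0.002  1.106  1.357] -0.1323171532161036 [ 0.50998534 -0.15873661  0.17059545] (array([ -7.66, -35.14, -12.05]), array([ 0.003, -0.003, -0.132]))
```

```bash
python3 -c "
from workcell import *
from h import *
s=read_state();print(goal([.46,.22,.27],1.28,s))"
```

```text
(array([ -9.92, -36.86, -10.06]), array([ 4.000e-03, -1.000e-03, -1.412e+00]))
```

play_rows --slide '[[0,0,-4],[0,-2,-7],[-1,-5,-9],[-2,-9,-10],[-3,-13,-10],[-4,-17,-10],[-5,-21,-10],[-6.5,-25,-10],[-8,-29,-10],[-9,-33,-10],[-9.9,-36.8,-10],[-9.9,-36.8,-10]]' --delta_rot '[[0,0,-0.12],[0,0,-0.24],[0,0,-0.36],[0,0,-0.48],[0,0,-0.6],[0,0,-0.72],[0,0,-0.84],[0,0,-0.96],[0,0,-1.08],[0,0,-1.2],[0,0,-1.32],[0,0,-1.41]]'

```text
time: 10.35
tool_pos: [0.4576, 0.2254, 0.2674]
tcp_rot: [-2.511, -1.888, 0.001]
wrist_force: [-0.1, -0.4, 0.0]
width: 0.796
```

play_rows --slide '[[0,0,0],[0,0,0],[0,0,0],[0,0,0]]' --delta_rot '[[0,0,0],[0,0,0],[0,0,0],[0,0,0]]'

```text
time: 10.68
tool_pos: [0.4575, 0.2242, 0.2666]
tcp_rot: [-2.514, -1.884, 0.004]
wrist_force: [0.7, -0.4, -0.3]
width: 0.802
```

```bash
python3 look.py w8 key_yellow_collar=.036 lock_mouth=.086
```

```text
10.6833 [0.4575 0.2242 0.2666] 1.2862 0.0077 0.802 [ 0.7 -0.4 -0.3]
key_yellow_collar [267.3 128.2] 0.85 [0.4213 0.2851 0.0737] [0.4149 0.2844 0.036 ]
lock_mouth [400.9 190.4] 0.92 [0.5317 0.1857 0.0574] [0.5271 0.1945 0.086 ]
```

View pics/w8.png

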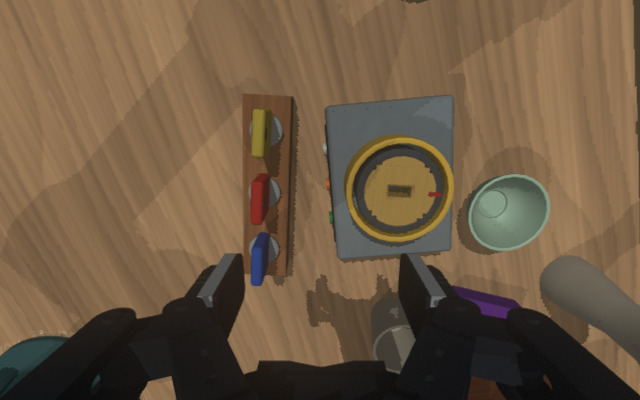

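Clear view: yellow bow at (261,132), slot at (400,191), red pointer at (434,195). Measuring the bow and slot.

```bash
cat > ks.py <<'E'
from h import *
import sys
s,p=pickle.load(open(sys.argv[1]+".pkl","rb"));T=wfc(p,s);C=cloud(p,T)
H=cv2.cvtColor(p["image"],cv2.COLOR_RGB2HSV);Z=C[...,2]
def rect(k,nm,z=None):
    X=C[k][:,:2]
    if z is not None: X=np.array([onz(p,(u,v),z,T)[:2] for v,u in np.argwhere(k)])
    r=cv2.minAreaRect((X*1e4).astype(np.float32)); m=X.mean(0);w,V=np.linalg.eigh(np.cov((X-m).T));d=V[:,1]
    print(nm,k.sum(),"mean",m.round(4),"rect",np.round(np.array(r[0])/1e4,4),np.round(np.array(r[1])/10,1),round(r[2],2),"axis",np.arctan2(d[1],d[0]).round(4),"z",np.median(C[k][:,2]).round(4))
    return m
def big(k):
    n,l,st,_=cv2.connectedComponentsWithStats(k.astype(np.uint8)); i=1+np.argmax(st[1:,4]);return l==i
# yellow/red/blue bows top faces
box=np.zeros(Z.shape,bool);box[90:300,235:310]=1
for nm,lo,hi in(("yellow",(20,110,50),(35,255,255)),("red",(0,140,60),(6,255,255)),("blue",(105,120,50),(125,255,255))):
    k=big((cv2.inRange(H,lo,hi)>0)&box&(Z>.083)&(Z<.094)); rect(k,nm)
# cylinder/ring top
k=(Z>.083)&(Z<.089)&(cv2.inRange(H,(10,60,40),(40,255,255))>0); k[:,:320]=0;k=big(k)
r=cv2.fitEllipse(cv2.findContours(k.astype(np.uint8),cv2.RETR_EXTERNAL,cv2.CHAIN_APPROX_NONE)[0][0]);print("cyl ellipse",r)
# guard ring outer hull
k2=(Z>.083)&(Z<.089);k2[:,:320]=0;k2=big(k2)
X=C[k2][:,:2];(c,rad)=cv2.minEnclosingCircle((X*1e4).astype(np.float32));print("ring centre",np.array(c)/1e4,rad/10)
c0=proj(p,[c[0]/1e4,c[1]/1e4,.086],T);print(c0)
V=H[...,2];b=np.zeros(Z.shape,bool);b[int(c0[1])-14:int(c0[1])+15,int(c0[0])-20:int(c0[0])+21]=1
hole=big(b&(Z<.080));rect(hole,"slot depth",.086);
dark=big(b&(V<110)); rect(dark,"slot dark",.086)
im=cv2.cvtColor(p["image"],cv2.COLOR_RGB2BGR)[90:290,230:470].copy()
cv2.imwrite("pics/"+sys.argv[1]+"c.png",cv2.resize(im,None,fx=3,fy=3,interpolation=cv2.INTER_NEAREST))
# red pointer
k=big((cv2.inRange(H,(0,140,60),(6,255,255))>0)&(Z>.07)&(np.arange(640)[None]>380)); m=rect(k,"pointer");
E
python3 ks.py w8
```

```text
yellow 632 mean [0.4146 0.2838] rect [0.4139 0.2833] [43.6 12.2] 68.79 axis 1.1977 z 0.0876
red 527 mean [0.3914 0.2223] rect [0.391  0.2214] [44.4 11.8] 70.79 axis 1.2114 z 0.0876
blue 367 mean [0.3688 0.1593] rect [0.3685 0.1587] [42.  10.7] 67.94 axis 1.2066 z 0.0878
cyl ellipse ((399.12872314453125, 190.62844848632812), (68.18199157714844, 72.75778198242188), 50.19318771362305)
ring centre [0.52604229 0.19368809] 42.060421752929685
[399.97240725 191.46810172]
slot depth 206 mean [0.5255 0.1949] rect [0.5254 0.1948] [ 8.9 21.1] 73.72 axis 2.8039 z 0.0646
slot dark 263 mean [0.5254 0.1947] rect [0.5257 0.1948] [10.8 22.2] 73.72 axis 2.7779 z 0.0689
pointer 46 mean [0.5578 0.1819] rect [0.5575 0.1821] [ 4.2 12.2] 69.33 axis 2.8062 z 0.0866
```

View pics/w8c.png

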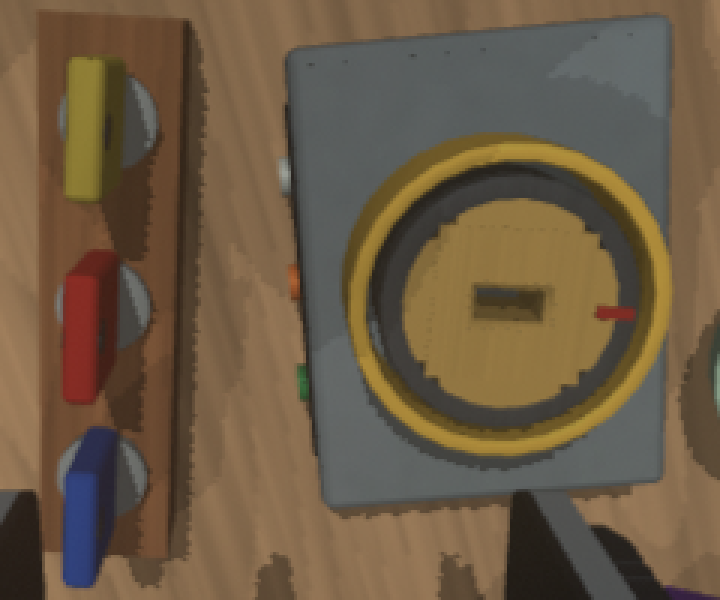

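```bash
python3 -c "
from workcell import *
from h import *
s=read_state();print(s['q'].round(3),s['tool_pos'],goal([.4143,.2835,.059],1.2,s))"
```

```text
[ 0.407 -0.068  1.915 -0.     1.296  0.691] [0.45791    0.22431655 0.26731909] (array([ 4.47, -5.83, 20.83]), array([-0.001,  0.001,  0.087]))
```

play_rows --slide '[[1.5,-2,3],[3,-4,6],[4.5,-5.8,9],[4.5,-5.8,11],[4.5,-5.8,13],[4.5,-5.8,14],[4.5,-5.8,14],[4.5,-5.8,14],[4.5,-5.8,14]]' --delta_rot '[[0,0,0.03],[0,0,0.06],[0,0,0.087],[0,0,0.087],[0,0,0.087],[0,0,0.087],[0,0,0.087],[0,0,0.087],[0,0,0.087]]' --hand 0.5

```text
time: 11.58
tool_pos: [0.4161, 0.2839, 0.1288]
tcp_rot: [2.594, 1.772, 0.002]
wrist_force: [0.5, -1.1, 0.1]
width: 0.502
```

```bash
python3 look.py w9; python3 -c "
from workcell import *
from h import *
s=read_state();print(s['q'].round(3),s['tool_pos'],goal([.4143,.2835,.059],1.2,s))
s,p=pickle.load(open('w9.pkl','rb'));T=wfc(p,s);C=cloud(p,T);H=cv2.cvtColor(p['image'],cv2.COLOR_RGB2HSV)
k=(cv2.inRange(H,(20,110,50),(35,255,255))>0)&(C[...,2]>.084)&(C[...,2]<.094)
n,l,st,_=cv2.connectedComponentsWithStats(k.astype(np.uint8));i=1+np.argmax(st[1:,4]);k=l==i;print(st[i])
X=C[k];r=cv2.minAreaRect((X[:,:2]*1e4).astype(np.float32));print(r,np.median(X[:,2]),X.mean(0))
"
```

```text
11.5833 [0.4161 0.2839 0.1288] 1.1985 0.0094 0.502 [ 0.5 -1.1  0.1]
[ 0.549  0.037  2.078 -0.     1.024  0.922] [0.41626674 0.28406516 0.12911693] (array([-0.14, -0.17,  7.01]), array([ 0.001, -0.002, -0.001]))
[ 492  251  116   99 6116]
((5318.5166015625, 1976.405029296875), (534.5166015625, 697.3497314453125), 32.6063232421875) 0.08583948297470663 [0.52949104 0.19844049 0.08582745]
```

View pics/w9.png

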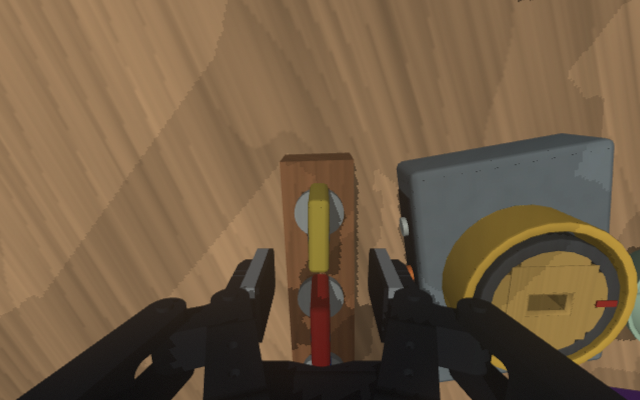

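The yellow bow is at (319,228), centred between the fingers. I'll check its position in this closer view.

```bash
python3 -c "
from h import *
s,p=pickle.load(open('w9.pkl','rb'));T=wfc(p,s);C=cloud(p,T);H=cv2.cvtColor(p['image'],cv2.COLOR_RGB2HSV)
k=(cv2.inRange(H,(20,110,50),(35,255,255))>0)&(C[...,2]>.084)&(C[...,2]<.094);k[:,380:]=0
X=C[k];r=cv2.minAreaRect((X[:,:2]*1e4).astype(np.float32));print(r,np.median(X[:,2]),X.mean(0))
"
```

```text
((4136.16015625, 2839.784912109375), (436.8457336425781, 113.29884338378906), 68.9632339477539) 0.08771998473210811 [0.4142819  0.28515632 0.08760397]
```

play_rows --slide '[[-0.1,-0.2,2],[-0.1,-0.2,4],[-0.1,-0.2,5.5],[-0.1,-0.2,6.5],[-0.1,-0.2,7],[-0.1,-0.2,7],[-0.1,-0.2,7]]' --delta_rot '[[0,0,0],[0,0,0],[0,0,0],[0,0,0],[0,0,0],[0,0,0],[0,0,0]]'

```text
time: 12.22
tool_pos: [0.4149, 0.2843, 0.0599]
tcp_rot: [2.594, 1.772, 0.005]
wrist_force: [0.0, 0.4, 1.2]
width: 0.501
```

play_rows --slide '[[0,0,0],[0,0,0],[0,0,0],[0,0,0],[0,0,0],[0,0,0],[0,0,0]]' --delta_rot '[[0,0,0],[0,0,0],[0,0,0],[0,0,0],[0,0,0],[0,0,0],[0,0,0]]' --hand 0 --force 60

```text
time: 12.8
tool_pos: [0.4159, 0.285, 0.0612]
tcp_rot: [2.594, 1.772, 0.009]
wrist_force: [-0.0, -0.2, 5.8]
width: 0.129
```

```bash
python3 look.py w10
```

```text
12.8 [0.4159 0.285  0.0612] 1.1984 0.0016 0.129 [-0.  -0.2  5.8]
```

View pics/w10.png

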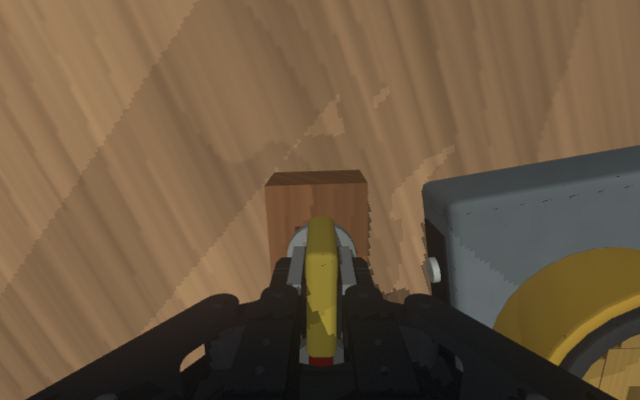

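play_rows --slide '[[0,0,-1],[0,0,-3],[0,0,-5.5],[0,0,-8],[0,0,-10],[0,0,-11],[0,0,-11]]' --delta_rot '[[0,0,0],[0,0,0],[0,0,0],[0,0,0],[0,0,0],[0,0,0],[0,0,0]]'

```text
time: 13.43
tool_pos: [0.4169, 0.2856, 0.1744]
tcp_rot: [2.594, 1.772, 0.018]
wrist_force: [0.3, 0.6, -1.2]
width: 0.134
```

```bash
python3 look.py w11; python3 -c "
from workcell import *
from h import *
s=read_state();print(s['q'].round(3),s['tool_pos'],goal([.5256,.1945,.165],2.80,s))
"
```

```text
13.4333 [0.4169 0.2856 0.1744] 1.1986 0.0495 0.134 [ 0.3  0.6 -1.2]
[ 0.551 -0.013  2.042 -0.     1.104  0.924] [0.41591899 0.28498427 0.17234014] (array([-4.44, 13.5 ,  0.77]), array([ 9.000e-03, -1.000e-03, -1.601e+00]))
```

View pics/w11.png

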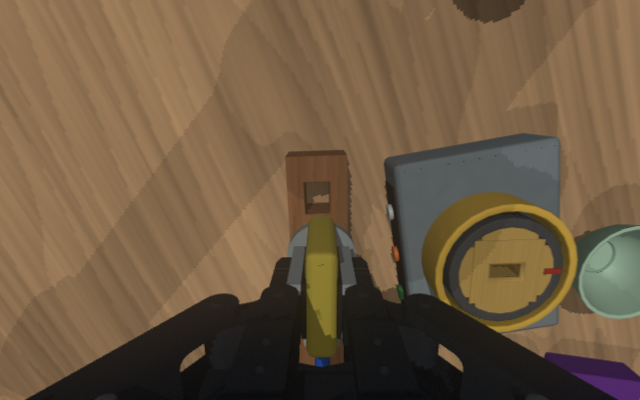

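play_rows --slide '[[-0.4,1.1,0],[-0.8,2.3,0],[-1.2,3.5,0],[-1.6,4.7,0],[-2,5.9,0],[-2.4,7.1,0],[-2.7,8.3,0],[-3.1,9.5,0],[-3.5,10.7,0],[-3.9,11.8,0],[-4.2,12.7,0],[-4.4,13.5,0]]' --delta_rot '[[0,0,-0.12],[0,0,-0.24],[0,0,-0.36],[0,0,-0.48],[0,0,-0.6],[0,0,-0.72],[0,0,-0.84],[0,0,-0.96],[0,0,-1.08],[0,0,-1.2],[0,0,-1.32],[0,0,-1.44]]'

```text
time: 14.48
tool_pos: [0.5246, 0.1938, 0.17]
tcp_rot: [0.773, 3.043, 0.006]
wrist_force: [-0.2, -0.6, -0.7]
width: 0.132
```

```bash
python3 -c "
from workcell import *
from h import *
s=read_state();print(s['q'].round(3),s['tool_pos'],goal([.5256,.1945,.165],2.80,s))
"
```

```text
[ 0.308  0.098  1.931  0.002  1.109 -0.766] [0.52457839 0.19379637 0.17001432] (array([-0.06,  0.11,  0.5 ]), array([ 0.004,  0.002, -0.156]))
```

play_rows --slide '[[0,0,0],[-0.06,0.1,0],[-0.06,0.1,0],[-0.06,0.1,0],[-0.06,0.1,0]]' --delta_rot '[[0,0,-0.08],[0.004,0.002,-0.156],[0.004,0.002,-0.156],[0.004,0.002,-0.156],[0.004,0.002,-0.156]]'

```text
time: 14.9
tool_pos: [0.5247, 0.1941, 0.1687]
tcp_rot: [-0.536, -3.093, 0.002]
wrist_force: [-0.1, 0.1, -0.9]
width: 0.131
```

```bash
python3 look.py w12; cat > kb.py <<'E'
from h import *
import sys
s,p=pickle.load(open(sys.argv[1]+".pkl","rb"));C=cloud(p,p["hand_eye"]);H=cv2.cvtColor(p['image'],cv2.COLOR_RGB2HSV)
k=(cv2.inRange(H,(20,110,40),(35,255,255))>0)&(C[...,2]<-.015)&(C[...,2]>-.04);k[:,:270]=0;k[:,370:]=0
X=C[k];print(k.sum(),np.percentile(X,[1,50,99],axis=0).round(4).tolist())
for x0 in np.arange(-.02,.022,.008):
    q=X[abs(X[:,0]-x0)<.003]
    if len(q): print(x0.round(3),np.percentile(q[:,1],[2,98]).round(4),np.median(q[:,2]).round(4))
E
python3 kb.py w11; python3 kb.py w12
```

```text
14.9 [0.5247 0.1941 0.1687] 2.7982 0.0098 0.131 [-0.1  0.1 -0.9]
3597 [[-0.0219, -0.0063, -0.0281], [0.0031, -0.0006, -0.0264], [0.0202, 0.0052, -0.0162]]
-0.02 [-0.006   0.0051] -0.0266
-0.012 [-0.0059  0.005 ] -0.0267
-0.004 [-0.0061  0.0049] -0.0267
0.004 [-0.0061  0.0052] -0.0266
0.012 [-0.0068  0.0055] -0.0265
0.02 [-0.0059  0.005 ] -0.024
3594 [[-0.0202, -0.007, -0.0281], [0.0051, -0.0013, -0.0264], [0.0221, 0.0045, -0.0161]]
-0.02 [-0.0066  0.004 ] -0.0265
-0.012 [-0.0066  0.0043] -0.0266
-0.004 [-0.0068  0.0042] -0.0266
0.004 [-0.0068  0.0042] -0.0265
0.012 [-0.0075  0.0044] -0.0264
0.02 [-0.0067  0.0044] -0.0249
```

View pics/w12.png

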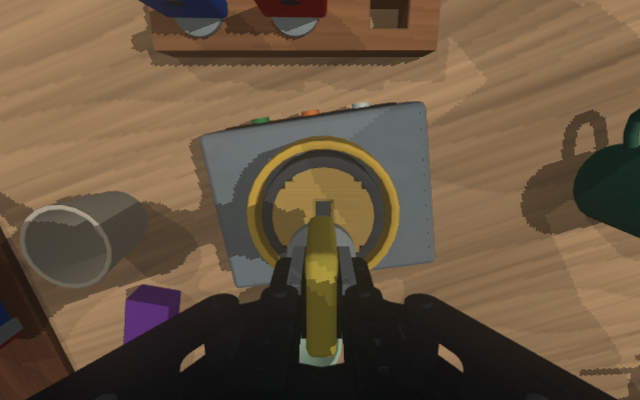

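```bash
python3 - <<'E'
from h import *
for n in("w2","w8","w9","w11","w12"):
    s,p=pickle.load(open(n+".pkl","rb"));print(n,p["hand_eye"][:3,3].round(5),p["hand_eye"][:3,2].round(4),p["fovy"],p["cx"],p["cy"])
for n in("w11","w12"):
    s,p=pickle.load(open(n+".pkl","rb"));H=cv2.cvtColor(p['image'],cv2.COLOR_RGB2HSV)
    k=(cv2.inRange(H,(20,110,40),(35,255,255))>0);k[:200]=0;k[:,:270]=0;k[:,370:]=0
    q=np.argwhere(k&(p["depth"]<.2));print(n,np.percentile(q,[1,50,99],axis=0), np.median(p["depth"][k]))
    for v in(230,260,290,320,350):
        c=np.where(k[v]&(p["depth"][v]<.2))[0];print(v,c.min(),c.max(),p["depth"][v,c].mean())
E
```

```text
w2 [ 0.06982  0.00113 -0.13467] [ 2.787e-01 -1.000e-04 -9.604e-01] 61.002803930445 321.10169453570137 203.72658367117342
w8 [ 0.06943 -0.00067 -0.13466] [ 2.784e-01  3.000e-04 -9.605e-01] 61.002803930445 321.10169453570137 203.72658367117342
w9 [ 0.06938 -0.00056 -0.13467] [ 2.785e-01  3.000e-04 -9.605e-01] 61.002803930445 321.10169453570137 203.72658367117342
w11 [ 0.06938 -0.00056 -0.13468] [ 2.785e-01  3.000e-04 -9.605e-01] 61.002803930445 321.10169453570137 203.72658367117342
w12 [ 0.07126 -0.00128 -0.13466] [ 2.780e-01  1.000e-04 -9.606e-01] 61.002803930445 321.10169453570137 203.72658367117342
w11 [[218.   305.  ]
 [286.   321.  ]
 [354.99 337.  ]] 0.12408395
230 308 334 0.14144142
260 304 338 0.119447924
290 306 337 0.1177421
320 306 336 0.1247731
350 307 336 0.12840189
w12 [[218. 305.]
 [285. 321.]
 [354. 338.]] 0.12744159
230 308 346 0.14225955
260 278 365 0.121376276
290 306 337 0.12168482
320 306 336 0.1249659
350 308 335 0.12843318
```

The reported hand-eye shifts by a constant world offset of about (−1, −1) mm from true. Objects centred in the jaws confirm this. I'll re-measure the slot with a corrected hand-eye, over several views.

```bash
cat > slot.py <<'E'
from h import *
import sys
def W(p,s):
    M=np.eye(4);M[:3,:3]=R.from_rotvec(s["tcp_rot"]).as_matrix();M[:3,3]=s["tool_pos"];h=p["hand_eye"].copy();h[:3,3]=[.0707,0,-.1347];return M@h
for n in ("w8","w9","w11"):
    s,p=pickle.load(open(n+".pkl","rb"));T=W(p,s);C=cloud(p,T);Z=C[...,2];H=cv2.cvtColor(p['image'],cv2.COLOR_RGB2HSV)
    c0=proj(p,[.5266,.1955,.086],T);v,u=np.mgrid[0:400,0:640]
    near=(abs(u-c0[0])<24)&(abs(v-c0[1])<18)
    k=near&(H[...,2]<115)&(H[...,2]>0)
    l=cv2.connectedComponentsWithStats(k.astype(np.uint8))[1];i=l[int(c0[1]),int(c0[0])];k=l==i
    X=np.array([onz(p,(b,a),.086,T)[:2] for a,b in np.argwhere(k)]);m=X.mean(0);d=np.linalg.eigh(np.cov((X-m).T))[1][:,1]
    r=cv2.minAreaRect((X*1e4).astype(np.float32))
    # cylinder circle from top pts
    rr=np.hypot(C[...,0]-.5266,C[...,1]-.1955);q=(abs(Z-.086)<.002)&(rr<.06)&(cv2.inRange(H,(15,80,30),(35,255,255))>0)
    rim=C[q&(rr>.046)][:,:2]
    A=np.c_[2*rim,np.ones(len(rim))];b=(rim**2).sum(1);sol=np.linalg.lstsq(A,b,rcond=None)[0]
    red=(cv2.inRange(H,(0,140,50),(6,255,255))>0)&(rr<.045)&(abs(Z-.087)<.004);rm=C[red][:,:2].mean(0)
    g=[C[near&(Z<.08)&(Z>.01)][:,:2].mean(0)]
    print(n,i,k.sum(),"slot",m.round(4),np.round(np.array(r[0])/1e4,4),np.round(np.array(r[1])/10,1),r[2],"ax",np.arctan2(*d[::-1]).round(3),"ringfit",sol[:2].round(4),"ptr",rm.round(4),np.arctan2(rm[1]-sol[1],rm[0]-sol[0]).round(3)+np.pi)
    # box edges: top of drive z=.05
    q=(abs(Z-.05)<.0015)&(rr<.12)&(H[...,1]<90);X=C[q][:,:2];r=cv2.minAreaRect((X*1e4).astype(np.float32));print("  box",np.array(r[0])/1e4,np.array(r[1])/10,r[2])
    im=cv2.cvtColor(p['image'],cv2.COLOR_RGB2BGR);cv2.imwrite(f"pics/sl_{n}.png",cv2.resize(im[max(0,int(c0[1])-50):int(c0[1])+50,int(c0[0])-60:int(c0[0])+60],None,fx=5,fy=5,interpolation=cv2.INTER_NEAREST))
E
python3 slot.py
```

```text
w8 1 278 slot [0.5264 0.1959] [0.5264 0.1959] [10.8 23.1] 73.72354125976562 ax 2.802 ringfit [0.5268 0.1952] ptr [0.5588 0.1829] 2.776592653589793
  box [0.52694189 0.19495913] [167.43366699 127.37873535] 78.93681335449219
w9 1 584 slot [0.5259 0.1964] [0.526  0.1965] [10.7 22.4] 71.14842987060547 ax 2.795 ringfit [0.5265 0.1955] ptr [0.5586 0.1833] 2.776592653589793
  box [0.52660884 0.19510496] [167.83372803 127.62407227] 78.65034484863281
w11 1 424 slot [0.5256 0.1965] [0.5258 0.1964] [10.9 22.9] 71.79725646972656 ax 2.813 ringfit [0.5266 0.1955] ptr [0.5582 0.1834] 2.775592653589793
  box [0.52661104 0.19516565] [167.69398193 127.00975342] 78.9066162109375
```

View pics/sl_w11.png

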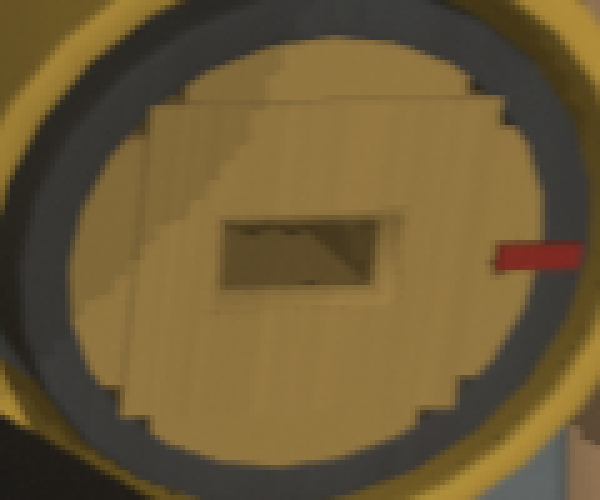

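Averages: slot centre about (0.5266, 0.1954), slot axis 2.79 rad, drive x at 2.946 rad. So the lock starts near 0.155 and needs about 1.245 rad of turn. Aligning now.

```bash
python3 -c "
from workcell import *
from h import *
s=read_state();print(s['q'].round(3),s['tool_pos'],goal([.5266,.1954,.1375],2.79,s))
"
```

```text
[ 0.31   0.104  1.927  0.     1.113 -0.918] [0.52494686 0.19424527 0.16905821] (array([-0.12,  0.17,  3.16]), array([-0.001, -0.002,  0.009]))
```

play_rows --slide '[[-0.12,0.17,0.5],[-0.12,0.17,1],[-0.12,0.17,1.5],[-0.12,0.17,1.8],[-0.12,0.17,1.8],[-0.12,0.17,1.8]]' --delta_rot '[[0,0,0.009],[0,-0.002,0.009],[0,-0.002,0.009],[0,-0.002,0.009],[0,-0.002,0.009],[0,-0.002,0.009]]'

```text
time: 15.45
tool_pos: [0.5263, 0.1954, 0.1506]
tcp_rot: [-0.55, -3.092, 0.002]
wrist_force: [-0.5, -0.0, -1.0]
width: 0.133
```

```bash
python3 look.py w13; python3 -c "
from workcell import *
from h import *
s=read_state();print(s['q'].round(3),s['tool_pos'],goal([.5266,.1954,.1375],2.79,s))
p=read_camera('scene');im=cv2.cvtColor(p['image'],cv2.COLOR_RGB2BGR)
cv2.imwrite('pics/s13.png',cv2.resize(im[150:300,330:490],None,fx=4,fy=4,interpolation=cv2.INTER_CUBIC))
"
```

```text
15.45 [0.5263 0.1954 0.1506] 2.7896 0.0104 0.133 [-0.5 -0.  -1. ]
[ 3.120e-01  1.240e-01  1.940e+00 -1.000e-03  1.078e+00 -9.070e-01] [0.52659096 0.19546168 0.15096964] (array([-0.  , -0.  ,  1.35]), array([-0.001,  0.   , -0.   ]))
```

View pics/w13.png

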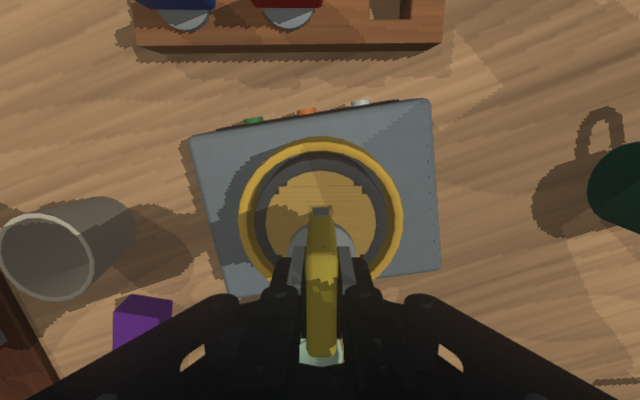

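View pics/s13.png

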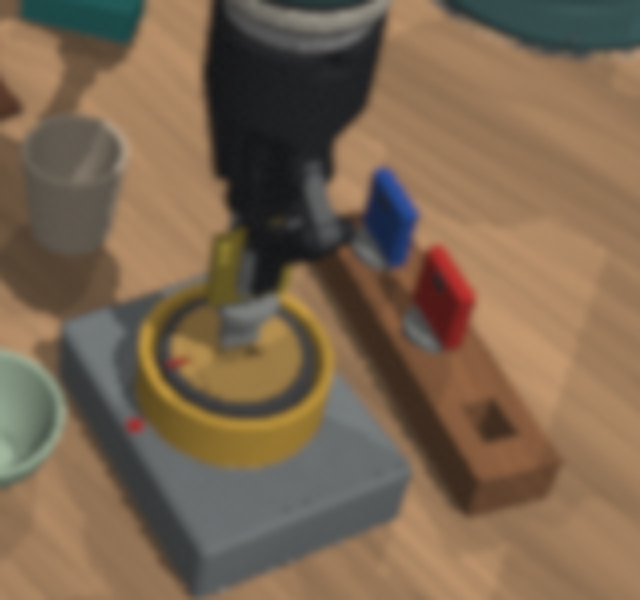

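The key is above the slot, aligned to under 1 mm. Inserting gently.

play_rows --slide '[[0,0,0.3],[0,0,0.6],[0,0,0.9],[0,0,1.2],[0,0,1.4],[0,0,1.5]]' --delta_rot '[[0,0,0],[0,0,0],[0,0,0],[0,0,0],[0,0,0],[0,0,0]]'

```text
time: 16.05
tool_pos: [0.5264, 0.1954, 0.1356]
tcp_rot: [-0.55, -3.093, 0.002]
wrist_force: [0.2, -0.5, -1.1]
width: 0.131
```

No contact force with the tip about 8 mm into the slot, so it is in. Going on home.

play_rows --slide '[[0,0,0.4],[0,0,0.8],[0,0,1.2],[0,0,1.6],[0,0,2],[0,0,2.4],[0,0,2.7],[0,0,2.7]]' --delta_rot '[[0,0,0],[0,0,0],[0,0,0],[0,0,0],[0,0,0],[0,0,0],[0,0,0],[0,0,0]]'

```text
time: 16.72
tool_pos: [0.5265, 0.1953, 0.1111]
tcp_rot: [-0.55, -3.092, 0.003]
wrist_force: [-6.6, -2.4, 15.6]
width: 0.131
```

play_rows --slide '[[0,0,0.1],[0,0,0.2],[0,0,0.25],[0,0,0.25]]' --delta_rot '[[0,0,0],[0,0,0],[0,0,0],[0,0,0]]'

```text
time: 17.05
tool_pos: [0.5273, 0.1955, 0.1111]
tcp_rot: [0.55, 3.093, -0.002]
wrist_force: [-5.8, -1.5, 14.1]
width: 0.13
```

```bash
python3 look.py w14; python3 kb.py w14;  python3 -c "
from workcell import *
from h import *
s=read_state();print(s['q'].round(3),s['tool_pos'],s['wrist_force'],s['torque'],goal([.5266,.1954,.1075],2.79,s))
p=read_camera('scene');im=cv2.cvtColor(p['image'],cv2.COLOR_RGB2BGR)
cv2.imwrite('pics/s14.png',cv2.resize(im[150:300,330:490],None,fx=4,fy=4,interpolation=cv2.INTER_CUBIC))
"
```

```text
17.05 [0.5273 0.1955 0.1111] 2.7896 0.002 0.13 [-5.8 -1.5 14.1]
3599 [[-0.0201, -0.0071, -0.0281], [0.005, -0.0013, -0.0264], [0.0221, 0.0045, -0.0161]]
-0.02 [-0.0067  0.0044] -0.0263
-0.012 [-0.0067  0.0043] -0.0266
-0.004 [-0.0068  0.0042] -0.0266
0.004 [-0.0068  0.0042] -0.0266
0.012 [-0.0075  0.0045] -0.0266
0.02 [-0.0067  0.0043] -0.025
[ 3.120e-01  1.670e-01  1.971e+00 -1.000e-03  1.003e+00 -9.070e-01] [0.52727732 0.1954998  0.11113215] [-3.84475313 -2.45432771 13.77181863] [-0.30055279  1.03185034  0.01797543] (array([ 0.06, -0.03,  0.36]), array([-0.001,  0.001, -0.   ]))
```

View pics/w14.png

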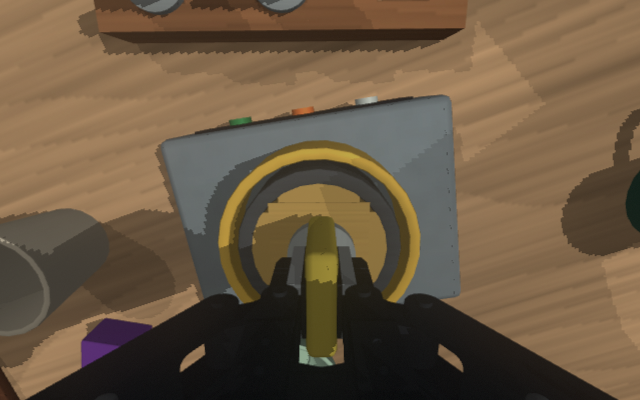

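View pics/s14.png

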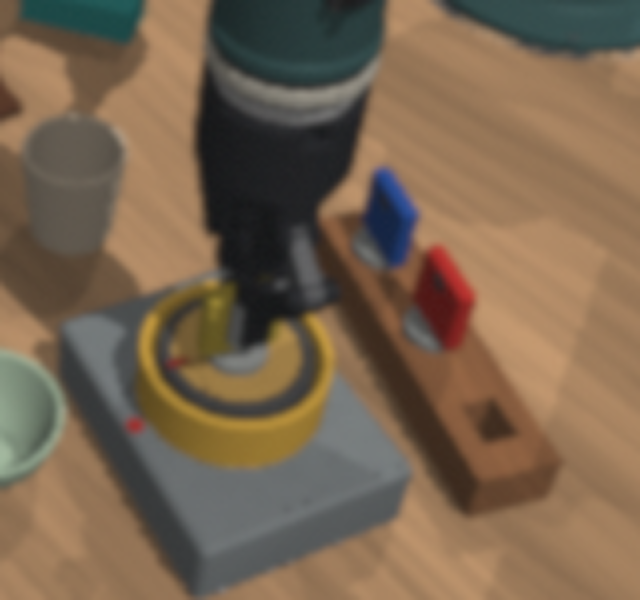

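The bow top is at 0.1376 m (home would be 0.138), with 15 N seating contact, so the key is fully home. I'll ease the pressure and turn clockwise (+ about tool z).

play_rows --slide '[[0.03,0,-0.05],[0.05,-0.02,-0.05],[0.05,-0.02,-0.05],[0.05,-0.02,-0.05],[0.05,-0.02,-0.05],[0.05,-0.02,-0.05],[0.05,-0.02,-0.05],[0.05,-0.02,-0.05],[0.05,-0.02,-0.05],[0.05,-0.02,-0.05],[0.05,-0.02,-0.05],[0.05,-0.02,-0.05]]' --delta_rot '[[0,0,0],[0,0,0.1],[0,0,0.2],[0,0,0.3],[0,0,0.4],[0,0,0.5],[0,0,0.6],[0,0,0.7],[0,0,0.8],[0,0,0.9],[0,0,1.0],[0,0,1.1]]'

```text
time: 18.15
tool_pos: [0.527, 0.195, 0.1117]
tcp_rot: [2.089, 2.343, -0.002]
wrist_force: [-0.5, -2.5, 3.8]
width: 0.126
```

```bash
python3 look.py w15; python3 -c "
from workcell import *
from h import *
s=read_state();print(yaw(s),s['tool_pos'],s['wrist_force'],s['torque'],goal([.5266,.1954,.1110],1.546,s))"
```

```text
18.15 [0.527  0.195  0.1117] 1.6853 1.1893 0.126 [-0.5 -2.5  3.8]
1.6808175924423892 [0.52694041 0.19503886 0.11166966] [-0.29877332 -1.00833158  0.80768013] [-0.3079842   0.06291122  0.02225122] (array([ 0.04, -0.03,  0.07]), array([0.001, 0.002, 0.135]))
```

View pics/w15.png

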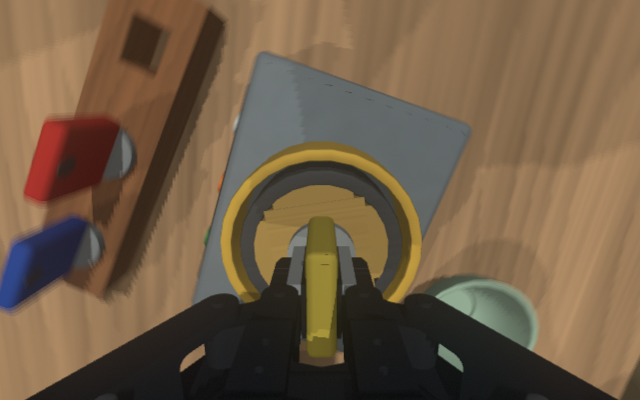

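play_rows --slide '[[0.02,-0.02,0.03],[0.04,-0.03,0.05],[0.04,-0.03,0.05],[0.04,-0.03,0.05],[0.04,-0.03,0.05]]' --delta_rot '[[0,0,0.06],[0,0,0.12],[0,0,0.18],[0,0,0.22],[0,0,0.22]]'

```text
time: 18.62
tool_pos: [0.527, 0.1952, 0.1115]
tcp_rot: [2.337, 2.096, -0.001]
wrist_force: [-0.8, -2.1, 1.9]
width: 0.13
```

```bash
python3 -c "
from workcell import *
from h import *
s=read_state();print(yaw(s),s['tool_pos'],s['wrist_force'],s['torque'],s['joint_torque'].round(2))"
```

```text
1.4620827715710727 [0.52698189 0.19518995 0.11146108] [-0.84289418 -2.09880509  1.94643381] [-0.34018915  0.0259883   0.05094275] [  0.76 -40.48 -31.74   0.46  -0.27   0.47]
```

play_rows --slide '[[0,0,0.03],[0,0,0.03],[0,0,0.03],[0,0,0.03],[0,0,0.03]]' --delta_rot '[[0,0,0.05],[0,0,0.1],[0,0,0.15],[0,0,0.15],[0,0,0.15]]'

```text
time: 19.03
tool_pos: [0.5271, 0.1953, 0.1114]
tcp_rot: [2.482, 1.92, -0.0]
wrist_force: [-1.6, -0.4, 4.7]
width: 0.133
```

```bash
python3 look.py w16; python3 kb.py w16; python3 -c "
from workcell import *
from h import *
s=read_state();print(yaw(s),s['tool_pos'],s['wrist_force'],s['torque'],s['joint_torque'].round(2))"
```

```text
19.0333 [0.5271 0.1953 0.1114] 1.317 0.0029 0.133 [-1.6 -0.4  4.7]
3594 [[-0.022, -0.0066, -0.0281], [0.0032, -0.0008, -0.0264], [0.0202, 0.005, -0.0162]]
-0.02 [-0.0059  0.0053] -0.0264
-0.012 [-0.0061  0.0048] -0.0266
-0.004 [-0.0062  0.0047] -0.0267
0.004 [-0.0062  0.0047] -0.0265
0.012 [-0.007  0.005] -0.0264
0.02 [-0.0065  0.0045] -0.0239
1.3169449548029282 [0.52709835 0.19531752 0.11142743] [-1.46989904 -1.5642967   5.37049852] [-0.12410609  0.30940364  1.06264943] [ -0.91 -39.12 -31.2    0.59  -0.68   1.04]
```

View pics/w16.png

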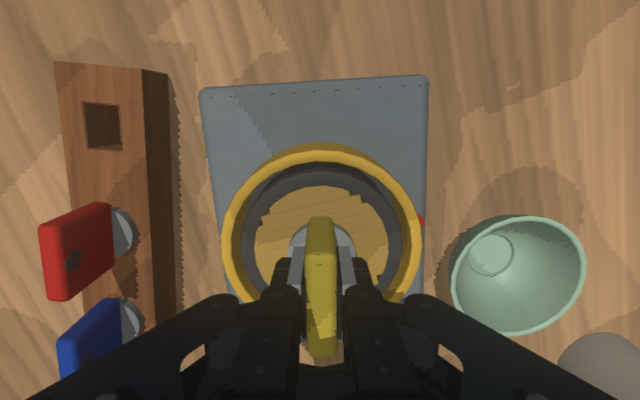

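The moment is 1.06 N m about z with no further motion, so it is at the hard stop, and the key is still seated. Releasing and lifting off.

play_rows --slide '[[0,0,0],[0,0,0],[0,0,0],[0,0,0],[0,0,0],[0,0,-1],[0,0,-3],[0,0,-6],[0,0,-10],[0,0,-13],[0,0,-13],[0,0,-13]]' --delta_rot '[[0,0,0],[0,0,0],[0,0,0],[0,0,0],[0,0,0],[0,0,0],[0,0,0],[0,0,0],[0,0,0],[0,0,0],[0,0,0],[0,0,0]]' --hand 0.4

```text
time: 20.08
tool_pos: [0.5288, 0.1963, 0.2455]
tcp_rot: [2.48, 1.919, 0.01]
wrist_force: [-0.4, 0.9, -0.8]
width: 0.403
```

```bash
python3 look.py w17; python3 - <<'E'
from h import *
import slot
E
python3 - <<'E'
from workcell import *
from h import *
for n in("scene","top"):
    p=read_camera(n);im=cv2.cvtColor(p['image'],cv2.COLOR_RGB2BGR)
    c=im[100:300,200:490] if n=="scene" else im[120:280,160:480]
    cv2.imwrite(f'pics/{n}17.png',cv2.resize(c,None,fx=2.4,fy=2.4,interpolation=cv2.INTER_CUBIC))
E
```

```text
20.0833 [0.5288 0.1963 0.2455] 1.317 0.071 0.403 [-0.4  0.9 -0.8]
w8 1 278 slot [0.5264 0.1959] [0.5264 0.1959] [10.8 23.1] 73.72354125976562 ax 2.802 ringfit [0.5268 0.1952] ptr [0.5588 0.1829] 2.776592653589793
  box [0.52694189 0.19495913] [167.43366699 127.37873535] 78.93681335449219
w9 1 584 slot [0.5259 0.1964] [0.526  0.1965] [10.7 22.4] 71.14842987060547 ax 2.795 ringfit [0.5265 0.1955] ptr [0.5586 0.1833] 2.776592653589793
  box [0.52660884 0.19510496] [167.83372803 127.62407227] 78.65034484863281
w11 1 424 slot [0.5256 0.1965] [0.5258 0.1964] [10.9 22.9] 71.79725646972656 ax 2.813 ringfit [0.5266 0.1955] ptr [0.5582 0.1834] 2.775592653589793
  box [0.52661104 0.19516565] [167.69398193 127.00975342] 78.9066162109375
```

View pics/w17.png

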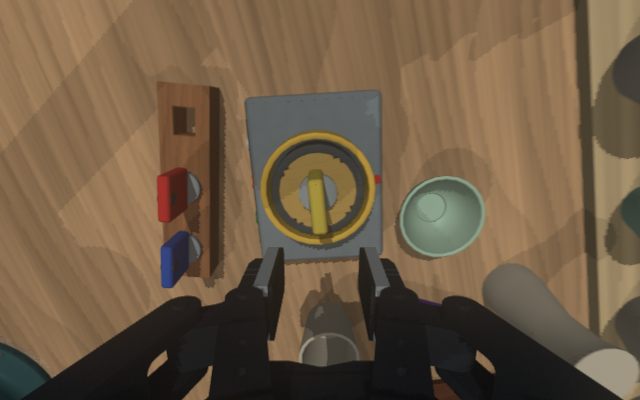

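View pics/scene17.png

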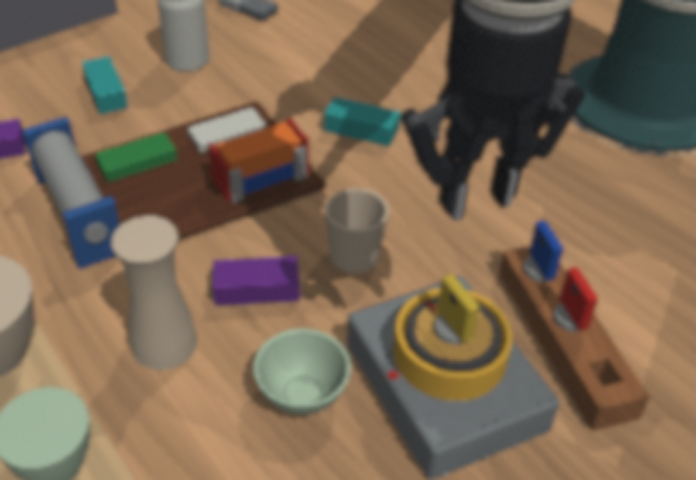

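View pics/top17.png

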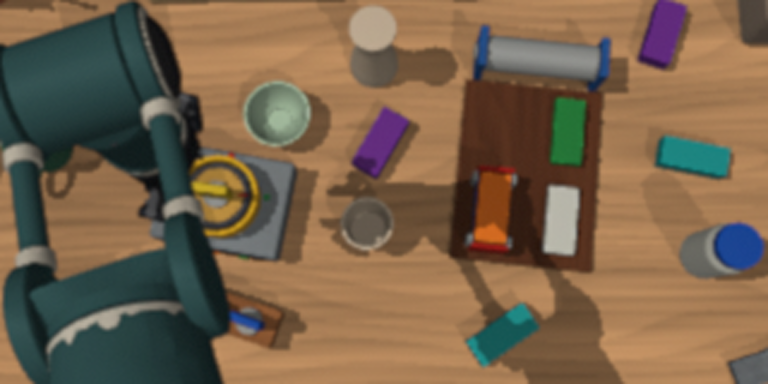

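The key stands upright in the lock with its bow at (318,203), and everything else is undisturbed. I'll check its height, its yaw and the pointer.

```bash
python3 - <<'E'
from h import *
s,p=pickle.load(open("w17.pkl","rb"))
M=np.eye(4);M[:3,:3]=R.from_rotvec(s["tcp_rot"]).as_matrix();M[:3,3]=s["tool_pos"];h=p["hand_eye"].copy();h[:3,3]=[.0707,0,-.1347];T=M@h
C=cloud(p,T);Z=C[...,2];H=cv2.cvtColor(p['image'],cv2.COLOR_RGB2HSV)
rr=np.hypot(C[...,0]-.5266,C[...,1]-.1955)
k=(Z>.130)&(Z<.145)&(rr<.05);X=C[k];r=cv2.minAreaRect((X[:,:2]*1e4).astype(np.float32));d=np.linalg.eigh(np.cov(X[:,:2].T))[1][:,1]
print("bow",k.sum(),np.median(Z[k]),np.percentile(Z[k],[2,98]),r,np.arctan2(d[1],d[0]))
red=(cv2.inRange(H,(0,110,40),(8,255,255))>0)&(rr<.046)&(Z>.08);print("red",red.sum())
if red.sum(): m=C[red].mean(0);print(m,np.arctan2(m[1]-.1954,m[0]-.5266))
im=cv2.cvtColor(p['image'],cv2.COLOR_RGB2BGR)[120:260,240:400];cv2.imwrite("pics/l17.png",cv2.resize(im,None,fx=4.5,fy=4.5,interpolation=cv2.INTER_NEAREST))
E
```

```text
bow 902 0.13766921218820738 [0.13392928 0.1392872 ] ((5270.67822265625, 1944.5263671875), (443.62860107421875, 123.88155364990234), 81.12708282470703) 1.416035840424141
red 2
[0.5405649  0.18150488 0.2058321 ] -0.7828935276294385
```

View pics/l17.png

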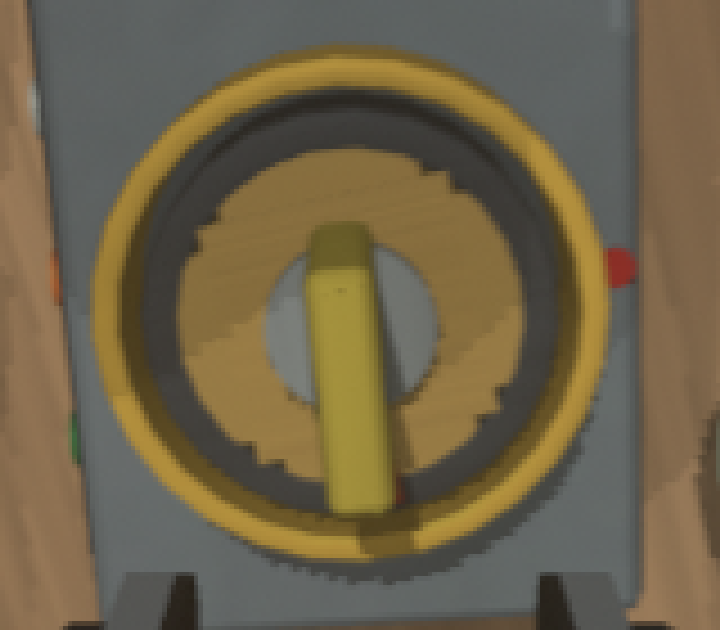

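```bash
python3 - <<'E'
from h import *
s,p=pickle.load(open("w17.pkl","rb"))
M=np.eye(4);M[:3,:3]=R.from_rotvec(s["tcp_rot"]).as_matrix();M[:3,3]=s["tool_pos"];h=p["hand_eye"].copy();h[:3,3]=[.0707,0,-.1347];T=M@h
im=p["image"][222:238,322:336].astype(int);print((im[...,0]-im[...,1]))
for uv in((328.5,228),(329,229),(329,231)):
    w=onz(p,uv,.086,T);print(w,np.arctan2(w[1]-.1954,w[0]-.5266)+np.pi)
from workcell import *
s=read_state();print(goal([.50,.12,.25],1.317,s))
E
```

```text
[[18 17 16 14 13 16 18 18 19 21 26 28 28 26]
 [18 18 16 15 14 18 19 18 18 20 24 26 19 14]
 [18 17 17 15 15 19 21 19 20 18 14 11  7  3]
 [18 17 16 16 14 20 22 14 10  7  4  2  3  2]
 [18 18 16 15 15 19 23  9  4  2  3  2  3  2]
 [18 18 16 16 14 18 23 13  3  3  2  2  2  3]
 [18 18 17 16 14 18 26 17  4  3  3  3  3  3]
 [17 18 17 16 15 18 29 22  7  4  3  4  3  3]
 [18 18 17 16 14 19 36 27  9  4  4  3  4  5]
 [17 18 18 16 15 21 29 20  9  3  4  7 10 11]
 [16 16 16 14 12 11 10  9  8 10 13 14 18 20]
 [14 13 12 12 10  8  9 12 13 13 16 18 20 22]
 [14 13 12 13 13 13 14 14 15 14 16 19 21 22]
 [14 15 14 14 14 14 15 15 14 15 16 19 22 22]
 [15 15 14 14 14 14 14 15 14 15 16 19 23 25]
 [14 14 15 14 15 15 15 15 16 17 19 23 27 28]]
[0.527161   0.15788576 0.086     ] 1.5857496008660736
[0.52736679 0.15681879 0.086     ] 1.5906683324258035
[0.5268858  0.15491384 0.086     ] 1.5778552965185326
(array([-7.95, -0.62, -0.95]), array([ 0.   ,  0.003, -0.   ]))
```

The pointer's visible edge puts the slot at about 1.53 rad, against 1.546 for the stop. The bow yaw of 1.416 is that stop minus the blade's play in the slot. The key is home and the arm is clear, so I'm handing in.

```bash
python3 -c "
from workcell import *
print(read_state()['time'],finish_job())"
```

```text
the job is handed in; nothing more can be done
20.2333 None
```

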